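Make up two caster repair kits on the garage bench

TASK

Make up the two caster repair kits from the hardware lying on the bench: the large wheel, the long axle bolt and the caster fork go into the tray with three compartments, the small wheel and the short axle bolt into the tray with two. Put one part in each compartment, lying on the compartment's floor the way it lay on the bench and not resting on a rim or divider. Leave the tube spacer, the tape measure and the tin where they are.

Things in the scene. Friction and masses are not known exactly. Their poses are not given: they have to be found in the camera images.
- tray3: Flat plywood kit tray with three equal compartments in a row, 268 by 108 mm, 12 mm high. Fixed to the bench. Origin: centre of its underside; z up, x along the row, y across. Compartments 84 (x) by 100 (y) mm inside; floor 3 mm thick; rims and dividers 4 mm thick, tops 12 mm above the bench. Compartment centres at x = -88, 0 and +88 mm, y = 0.
- tray2: Flat plywood kit tray with two equal compartments in a row, 180 by 108 mm, 12 mm high. Fixed to the bench. Origin: centre of its underside; z up, x along the row, y across. Compartments 84 (x) by 100 (y) mm inside; floor 3 mm thick; rims and dividers 4 mm thick, tops 12 mm above the bench. Compartment centres at x = -44 and +44 mm, y = 0.
- large_wheel: Larger caster wheel, black tyre and grey hub, 60 mm in diameter, 24 mm thick, lying flat. Origin at its centre (12 mm above what it lies on), z up along its axle.
- small_wheel: Smaller caster wheel, black tyre and grey hub, 40 mm in diameter, 20 mm thick, lying flat. Origin at its centre (10 mm above what it lies on), z up along its axle.
- long_bolt: Long steel axle bolt, lying: 80 mm overall, round shank 14 mm in diameter with a square head at one end and a square nut at the other, each 24 by 24 mm and 9 mm long (62 mm of bare shank between). Origin on its axis at mid-length, 12 mm above what it lies on; x along the shank, level.
- short_bolt: Short steel axle bolt, lying: 52 mm overall, round shank 14 mm in diameter with a square head at one end and a square nut at the other, each 24 by 24 mm and 9 mm long (34 mm of bare shank between). Origin on its axis at mid-length, 12 mm above what it lies on; x along the shank, level.
- fork: Steel caster fork, a U-shaped channel standing on its plate, two cheeks up: plate 50 (x) by 44 (y) by 5 mm; cheeks 5 mm thick, outer faces at y = +-22 mm, top 42 mm above the underside, 50 mm long in x up to 26 mm height, 30 mm above that. Origin: centre of the underside, z up. Can be gripped across the cheeks (44 mm).
- spacer: Aluminium tube spacer standing on end, 38 mm outside and 24 mm inside diameter, 34 mm high. Not part of either kit: leave it. Origin at the centre of its underside.
- tape: Grey tape measure lying flat, 68 by 68 by 34 mm, a bystander at the far side: leave it. Origin at the centre of its underside.
- tin: Closed steel tin, 68 mm in diameter, 75 mm high, a bystander at the far side: leave it. Origin at the centre of its underside.
Things that resemble listed ones, but are neither listed nor needed, are in the scene too. Leave any green or turquoise look-alike of the fork alone.

How it is judged (in metres and radians):
At the end, for the whole second after the job is handed in: Each kit part in its own compartment of its own tray, on the floor (at most 3 mm too high), wheels and fork flat within 0.1 rad, bolts level within 0.08 rad, all at rest; spacer, tape measure and tin within 15 mm of their start ((((x of large_wheel in the frame of tray3 between -0.13 and -0.046 m and y of large_wheel in the frame of tray3 between -0.05 and 0.05 m) and (x of long_bolt in the frame of tray3 between -0.042 and 0.042 m and y of long_bolt in the frame of tray3 between -0.05 and 0.05 m) and (x of fork in the frame of tray3 between 0.046 and 0.13 m and y of fork in the frame of tray3 between -0.05 and 0.05 m)) or ((x of large_wheel in the frame of tray3 between -0.13 and -0.046 m and y of large_wheel in the frame of tray3 between -0.05 and 0.05 m) and (x of long_bolt in the frame of tray3 between 0.046 and 0.13 m and y of long_bolt in the frame of tray3 between -0.05 and 0.05 m) and (x of fork in the frame of tray3 between -0.042 and 0.042 m and y of fork in the frame of tray3 between -0.05 and 0.05 m)) or ((x of large_wheel in the frame of tray3 between -0.042 and 0.042 m and y of large_wheel in the frame of tray3 between -0.05 and 0.05 m) and (x of long_bolt in the frame of tray3 between -0.13 and -0.046 m and y of long_bolt in the frame of tray3 between -0.05 and 0.05 m) and (x of fork in the frame of tray3 between 0.046 and 0.13 m and y of fork in the frame of tray3 between -0.05 and 0.05 m)) or ((x of large_wheel in the frame of tray3 between -0.042 and 0.042 m and y of large_wheel in the frame of tray3 between -0.05 and 0.05 m) and (x of long_bolt in the frame of tray3 between 0.046 and 0.13 m and y of long_bolt in the frame of tray3 between -0.05 and 0.05 m) and (x of fork in the frame of tray3 between -0.13 and -0.046 m and y of fork in the frame of tray3 between -0.05 and 0.05 m)) or ((x of large_wheel in the frame of tray3 between 0.046 and 0.13 m and y of large_wheel in the frame of tray3 between -0.05 and 0.05 m) and (x of long_bolt in the frame of tray3 between -0.13 and -0.046 m and y of long_bolt in the frame of tray3 between -0.05 and 0.05 m) and (x of fork in the frame of tray3 between -0.042 and 0.042 m and y of fork in the frame of tray3 between -0.05 and 0.05 m)) or ((x of large_wheel in the frame of tray3 between 0.046 and 0.13 m and y of large_wheel in the frame of tray3 between -0.05 and 0.05 m) and (x of long_bolt in the frame of tray3 between -0.042 and 0.042 m and y of long_bolt in the frame of tray3 between -0.05 and 0.05 m) and (x of fork in the frame of tray3 between -0.13 and -0.046 m and y of fork in the frame of tray3 between -0.05 and 0.05 m))) and z of each of large_wheel, long_bolt in the frame of tray3 below 0.018 m and linear speed of each of large_wheel, long_bolt, fork, small_wheel, short_bolt below 0.02 m/s and angular speed of each of large_wheel, long_bolt, fork, small_wheel, short_bolt below 0.2 rad/s and angle between each of large_wheel, fork, small_wheel's own z axis and vertical below 0.1 rad and angle between long_bolt's own x axis and vertical between 1.491 and 1.651 rad and z of fork in the frame of tray3 below 0.006 m and (((x of small_wheel in the frame of tray2 between -0.086 and -0.002 m and y of small_wheel in the frame of tray2 between -0.05 and 0.05 m) and (x of short_bolt in the frame of tray2 between 0.002 and 0.086 m and y of short_bolt in the frame of tray2 between -0.05 and 0.05 m)) or ((x of small_wheel in the frame of tray2 between 0.002 and 0.086 m and y of small_wheel in the frame of tray2 between -0.05 and 0.05 m) and (x of short_bolt in the frame of tray2 between -0.086 and -0.002 m and y of short_bolt in the frame of tray2 between -0.05 and 0.05 m))) and z of small_wheel in the frame of tray2 below 0.016 m and z of short_bolt in the frame of tray2 below 0.018 m and angle between short_bolt's own x axis and vertical between 1.491 and 1.651 rad and distance of each of spacer, tape, tin from where it was at the start of the episode below 0.015 m); the robot touches nothing.
It fails at once if the tube spacer is pushed away or knocked over (distance of spacer from where it was at the start of the episode above 0.015 m or angle between spacer's own z axis and vertical above 0.4 rad).
It fails at once if the tape measure is pushed away or knocked over (distance of tape from where it was at the start of the episode above 0.015 m or angle between tape's own z axis and vertical above 0.4 rad).
It fails at once if the tin is pushed away or knocked over (distance of tin from where it was at the start of the episode above 0.015 m or angle between tin's own z axis and vertical above 0.4 rad).
It also fails if it takes over 109 s, if anything falls off the work surface, if the arm or the gripper's body presses on something with over 40 N, if the wrist force passes 120 N, or if a joint passes its speed limit or range.

ROBOT

A 6-joint arm with a two-finger parallel gripper is mounted at the origin on the work surface. World frame = base frame: x ahead of the robot, y to its left, z up, the work surface at z = 0. Lengths are in mm, angles in degrees, forces in N, time in s.
With the tool pointing down it reaches from about 375 to 825 mm from the base axis. Payload 5.5 kg.
Tool frame: the origin (TCP) lies on the centre line of the jaws, within the pads' length; the fingertips stand 8 mm ahead of it and the grasp point (between the pads) lies 11 mm behind it (arm.tip_reach is the distance from the TCP to the fingertips, in mm); z points along the fingers, y is the direction in which the jaws open and shut (so a half turn about z gives the same grasp; the last joint's range is limited). The gripper opens to 85 mm and grips with 20 to 120 N. Pads are 22 mm wide; open, the fingers measure 114 mm over their backs; the gripper's body (76 mm by 85 mm) begins 54 mm behind the grasp point. The pads swing forward as they close: fully open they stand 13 mm farther back than shut.
Start: joints at [-68.067, 17.962, -2.699, 69.339, 0, 90], TCP at [224.108, -556.57, 239.299] pointing down, gripper open.
Joint ranges: [-152.73, 152.73], [-39.44, 99.34], [-58.76, 71.6], [-118.89, 123.64], [-81.53, 83.1], [-180, 180]. Speed limits (degrees/s): [136.94, 136.94, 172.46, 180, 180, 180].

INTERFACE

Orientations are given as [roll, pitch, yaw] about the fixed x, y, z axes, in that order (R = Rz(yaw) Ry(pitch) Rx(roll)).
In Python, from rig import arm gives the robot as it stands.
- The arm moves only by the tool jog_arm, never from a script. Its argument "steps" is a list of rows, each an object with "twist": the turn, a rotation vector about the world's x, y, z in rad, a list of three; "translation": the shift along the world's x, y, z in cm, a list of three; "fingers": the opening, from 0 (shut) to 1 (fully open). A call has 1 to 12 rows; each row is the pose to reach, as a shift and turn from the pose commanded when the call began; what a row does not reach only later rows make up. A row lasts 1/12 s, in which the tool goes at most 41.7 mm and 7.16 degrees, less where a joint would pass 70% of its speed; a pose out of reach is approached as far as the arm can. A call with a gripper value outside its range is refused whole. The fingers move at their own pace and stop on an object; "force" is the grip in N (left out, the last holds). Time passes only in rows, so rows that repeat a pose let the fingers close. It gives the time, the measured TCP pose, the force and the opening at its end, in the units of the state.
- arm.read_state(): the state, without advancing time (a new reading comes with each control period).
- arm.grab_frame(name): name is "side" or "top"; returns (picture, depth): 400x640x3 uint8, red, green, blue; 400x640 float32, mm along the optical axis (not along the pixel's ray), 0 where there is no reading.
- arm.get_calibration(name): a dict with "fx", "fy", "cx", "cy" (pixels), "D" ([k1, k2, p1, p2, k3] as OpenCV has them; the pictures are not rectified), "R" (3x3) and "t" (3): a world point X has camera coordinates R X + t. Camera axes: x right, y down, z forward; pixel columns grow to the right and rows downward; lengths in mm; the calibration is good to about 2 mm. A picture is of the moment at which its call begins. get_calibration takes no time and is no camera call.
- arm.finish_job(): hands the job in, once; it reports no verdict.
The state is a dict: "t": time; "joint_pos": joint angles; "joint_vel": joint speeds; "joint_torque": joint torques, N m; "ee_pos": TCP position; "orientation": TCP orientation; "wrist_force": force on the tool from outside, world axes, zero at the start; "wrist_torque": the same for the moment, N m; "width": opening from 0.0 (shut) to 1.0 (fully open).
Only numpy, scipy, OpenCV 4.12 (cv2) and the standard library are available. Lean on these libraries where they do the work, as an engineer would, in place of code of your own. Each camera call takes 0.05 s, during which the arm holds its last target.

## Working session

There is one attempt and no reset: what is moved stays moved. The work goes in short steps, Python scripts to look and compute and a tool call to move; the robot and the scene stay as the last step left them, time stands still between calls to the robot, and variables do not carry over. Pictures are saved under pics/ and viewed, and the job is handed in when it is done.

Besides the shell and the picture viewer there is one more tool, called after ">>>" as a command line: name --argument value ..., lists and objects as JSON in quotes. jog_arm: Moves the arm, as the interface text tells. Its arguments: {"type":"object","properties":{"steps":{"type":"array","items":{"type":"object","properties":{"twist":{"type":"array","items":{"type":"number"}},"translation":{"type":"array","items":{"type":"number"}},"fingers":{"type":"number"}}}},"force":{"type":"number"}},"required":["steps"]}

```bash
ls; mkdir -p pics
python3 - <<'E'
from rig import arm
import cv2,numpy as np
for n in ("top","side"):
    p,d=arm.grab_frame(n); c=arm.get_calibration(n)
    np.savez(f"{n}0.npz",p=p,d=d)
    cv2.imwrite(f"pics/{n}0.png",cv2.cvtColor(p,cv2.COLOR_RGB2BGR))
    print(n,c)
    print((d==0).mean())
s=arm.read_state();print(s)
E
```

```text
pics
top {'fx': 397.00982945410004, 'fy': 397.00982945410004, 'cx': 320.72275154329265, 'cy': 200.9570914265937, 'D': array([-0.02713179,  0.        ,  0.        ,  0.        ,  0.        ]), 'R': array([[ 0.02078577, -0.99964336, -0.01676602],
       [-0.99395168, -0.0188529 , -0.10818795],
       [ 0.10783328,  0.01891338, -0.99398907]]), 't': array([-11.91702418, 595.3133007 , 745.34116088])}
0.0039140625
side {'fx': 370.3302020523327, 'fy': 370.3302020523327, 'cx': 322.72413724249805, 'cy': 193.06466783718759, 'D': array([-0.06768755,  0.        ,  0.        ,  0.        ,  0.        ]), 'R': array([[-0.81620103, -0.57774646,  0.00499143],
       [-0.34341086,  0.47816387, -0.80834912],
       [ 0.46463412, -0.66148949, -0.58868225]]), 't': array([466.55987139, 235.26465967, 642.18546062])}
0.00390625
{'t': 0.1, 'joint_pos': array([-6.80657295e+01,  1.80007213e+01, -2.74810323e+00,  6.93391630e+01,
        1.57230865e-03,  9.00007085e+01]), 'joint_vel': array([-0.11781066, -0.0878367 ,  0.11921413, -0.02650548, -0.00951912,
        0.02256634]), 'joint_torque': array([ 1.89908674e-04, -5.40767133e+01,  3.40540838e+01,  1.11922252e-02,
       -2.63312955e-05,  2.03467187e-05]), 'ee_pos': array([ 223.94728328, -556.10123331,  238.51770518]), 'orientation': array([-1.79912012e+02, -1.57121871e-03,  2.19335596e+01]), 'wrist_force': array([ 0.62771981,  0.11648325, -0.92090781]), 'wrist_torque': array([-0.02421948, -0.01492224,  0.03002655]), 'width': 0.9960051555913477}
```

View pics/top0.png

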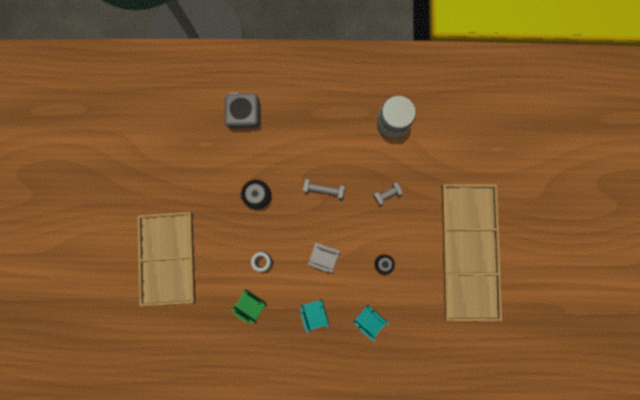

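View pics/side0.png

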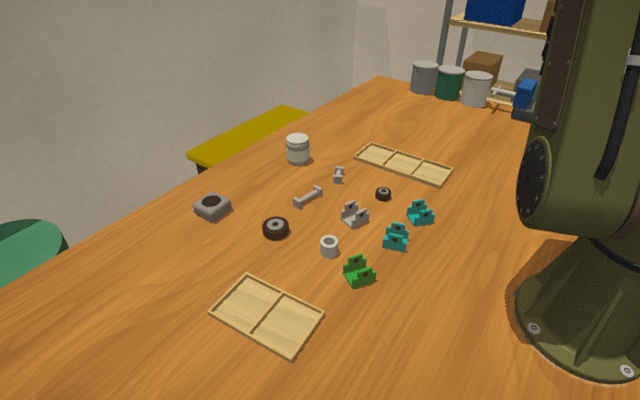

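Top view: large wheel (256,194), long bolt (324,189), short bolt (389,194), grey fork (323,257), small wheel (385,264), spacer (261,262), tray2 (166,259), tray3 (471,252). Look-alikes of the fork: green (249,306), teal (315,315) and (371,322). Of the wheels: spacer ring only. I choose the grey fork.

```bash
cat > h.py <<'E'
from rig import arm
import cv2,numpy as np
def cal(n):
    c=arm.get_calibration(n);K=np.array([[c['fx'],0,c['cx']],[0,c['fy'],c['cy']],[0,0,1]]);return K,c['D'],c['R'],c['t']
def cloud(n,d):
    K,D,R,t=cal(n);h,w=d.shape
    u,v=np.meshgrid(np.arange(w),np.arange(h))
    r=cv2.undistortPoints(np.stack([u,v],-1).reshape(-1,1,2).astype(float),K,D).reshape(h,w,2)
    P=np.dstack([r[...,0]*d,r[...,1]*d,d]); return (P-t)@R
def ray(n,uv,z):
    K,D,R,t=cal(n)
    r=cv2.undistortPoints(np.array(uv,float).reshape(-1,1,2),K,D).reshape(-1,2)
    d=np.c_[r,np.ones(len(r))]@R; o=-R.T@t
    return o+d*((z-o[2])/d[:,2])[:,None]
def proj(n,X):
    K,D,R,t=cal(n)
    return cv2.projectPoints(np.array(X,float).reshape(-1,1,3),cv2.Rodrigues(R)[0],t,K,D)[0].reshape(-1,2)
def grab(n,tag):
    p,d=arm.grab_frame(n);np.savez(f"{tag}.npz",p=p,d=d);return p,d
def crop(p,x0,y0,x1,y1,s,f):
    cv2.imwrite(f,cv2.cvtColor(cv2.resize(p[y0:y1,x0:x1],None,fx=s,fy=s,interpolation=cv2.INTER_CUBIC),cv2.COLOR_RGB2BGR))
E
python3 - <<'E'
from h import *
a=np.load("top0.npz");p,d=a['p'],a['d']
W=cloud("top",d)
tab=W[60:390,20:620,2];print("table z med",np.median(tab),tab.std())
m=((W[...,2]>6)&(d>0)).astype(np.uint8);m[:60]=0;m[395:]=0
n,l,s,c=cv2.connectedComponentsWithStats(m)
for i in range(1,n):
    if s[i,4]<30: continue
    k=l==i; z=np.percentile(W[...,2][k],[50,98])
    zz=np.median(W[...,2][k]); 
    r=cv2.minAreaRect(W[k][:,:2].astype(np.float32))
    print(s[i],c[i].round(),"z",z.round(1),"rect",np.round(r[0],1),np.round(r[1],1),round(r[2],1))
crop(p,225,160,425,345,4,"pics/crop0.png")
E
```

```text
table z med 0.21674249929537054 51.4150111665306
[ 224   93   35   36 1164] [241. 111.] z [33.5 37.3] rect [784.2 167. ] [78.6 68.5] 2.3
[ 377   96   38   43 1254] [395. 117.] z [73.9 77. ] rect [ 761.9 -142.8] [65.4 65. ] 7.4
[240 179  31  30 724] [255. 193.] z [24.2 27.3] rect [609.8 132.1] [58.4 58.4] 70.3
[303 179  41  20 333] [323. 188.] z [19.  25.8] rect [622.9  -3.9] [79.7 23.9] 80.8
[373 182  30  23 256] [388. 193.] z [19.7 25.9] rect [ 616.2 -132.9] [24.  52.6] 28.4
[ 442  185   60  136 1260] [472. 254.] z [11.3 14.3] rect [ 502.8 -301.1] [267.1 110. ] 0.9
[137 212  58  94 906] [165. 258.] z [11.8 14.8] rect [476.8 310.4] [181.3 111.9] 5.0
[315 242  24  13  93] [326. 248.] z [27.7 44.2] rect [499.1 -10.9] [48.7 19. ] 72.9
[251 251  21  20 240] [261. 261.] z [33.2 36.5] rect [477.3 114.3] [36.  36.4] 1.6
[374 254  21  20 335] [384. 264.] z [20.  22.9] rect [ 476.2 -126.7] [36.9 38.6] 1.1
[308 261  25  11  95] [320. 266.] z [31.5 44.4] rect [ 4.674e+02 -1.000e-01] [49.6  9.2] 69.9
[242 289  24  18 165] [253. 298.] z [26.7 44.4] rect [400.7 130.3] [50.1 16.9] 59.7
[240 298   9  12  34] [243. 304.] z [6.6 8.6] rect [391.4 148.6] [17.1 17.8] 74.3
[316 299  13  28 109] [323. 313.] z [27.9 44.5] rect [377.6  -4.2] [50.3 17.3] 18.6
[300 305  10  28 123] [304. 318.] z [27.5 43.6] rect [368.7  25. ] [50.5 10.8] 17.5
[366 305  23  21 114] [377. 315.] z [27.4 43.9] rect [ 373.6 -109.9] [50.4 16.9] 49.1
[232 306  23  18 173] [243. 315.] z [25.6 43.9] rect [374.3 145.5] [48.6 12. ] 57.7
[354 316  25  25 142] [365. 330.] z [26.4 44.4] rect [355.3 -93.5] [49.6 25.7] 54.8
```

View pics/crop0.png

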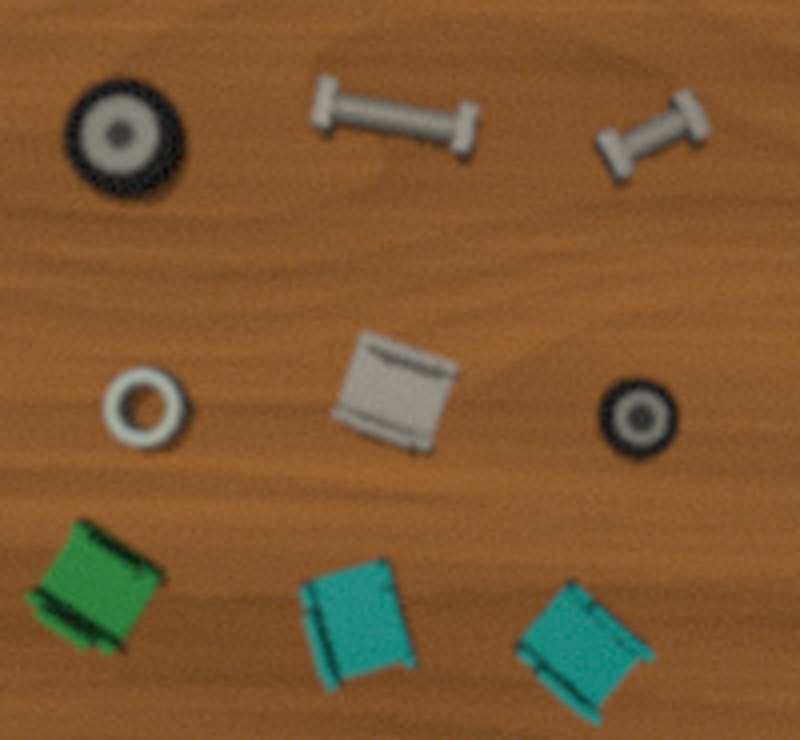

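Run:
```python
from h import *
print([x for x in dir(arm) if x[0]!='_'],arm.tip_reach)
a=np.load("top0.npz");p,d=a['p'],a['d'];W=cloud("top",d)
K,D,R,t=cal("top");print("cam",-R.T@t)
def rect(u0,v0,u1,v1,z0,z1,name):
    S=W[v0:v1,u0:u1].reshape(-1,3);q=S[(S[:,2]>z0)&(S[:,2]<z1)]
    r=cv2.minAreaRect(q[:,:2].astype(np.float32));e=cv2.minEnclosingCircle(q[:,:2].astype(np.float32))
    print(name,len(q),"mean",q.mean(0).round(1),"rect",np.round(r[0],1),np.round(r[1],1),round(r[2],1),"circ",np.round(e[0],1),round(e[1],1))
rect(235,170,275,215,20,30,"large")
rect(370,250,400,280,16,26,"small")
rect(298,172,350,206,14,30,"long")
rect(368,175,408,212,14,30,"short")
rect(305,235,345,275,36,50,"forktops")
rect(305,235,345,255,36,50,"forkA")
rect(305,255,345,275,36,50,"forkB")
rect(305,235,345,275,2.5,8,"forkplate")
g=cv2.cvtColor(p,cv2.COLOR_RGB2HSV)
# tray rims
for nm,(u0,v0,u1,v1) in dict(t3=(435,178,508,328),t2=(130,205,200,312)).items():
    # colour: tray paler (lower sat)
    s=g[v0:v1,u0:u1]; m=((s[...,2]>125)&(s[...,1]<140)).astype(np.uint8)*255
    m=cv2.morphologyEx(m,cv2.MORPH_CLOSE,np.ones((7,7)))
    cs,_=cv2.findContours(m,0,2);c=max(cs,key=cv2.contourArea)
    X=ray("top",(c.reshape(-1,2)+[u0,v0]),10)
    r=cv2.minAreaRect(X[:,:2].astype(np.float32));print(nm,r,proj("top",[[*r[0],3]]))
```

```text
['PlanningError', 'finish_job', 'get_calibration', 'grab_frame', 'read_state', 'tip_reach'] 8.0
cam [511.58777897 -14.78631463 805.06688969]
large 688 mean [609.7 132.1  24.3] rect [609.8 132.6] [56.8 58.4] 1.1 circ [610.3 132.6] 29.8
small 323 mean [ 476.1 -126.9   20. ] rect [ 476.3 -127.2] [36.9 37.6] 1.1 circ [ 476.3 -127. ] 19.8
long 319 mean [622.5  -3.6  19.8] rect [622.9  -3.9] [79.7 23.8] 80.7 circ [622.4  -3.7] 40.4
short 232 mean [ 616.  -132.8   20.7] rect [ 616.4 -132.9] [23.9 52.6] 27.9 circ [ 615.8 -133. ] 27.8
forktops 88 mean [486.9  -6.5  42.3] rect [487.2  -6.8] [29.5 44.2] 71.6 circ [487.1  -6.9] 25.9
forkA 43 mean [506.  -12.4  42.4] rect [505.9 -13. ] [29.6  4.8] 72.9 circ [506.1 -13.1] 14.8
forkB 45 mean [468.7  -0.9  42.1] rect [468.6  -0.7] [29.4  5.1] 71.4 circ [468.1  -0.6] 14.7
forkplate 450 mean [487.5  -7.2   5. ] rect [491.5  -9.6] [75.7 74.4] 87.4 circ [493.9  -9.4] 49.2
t3 ((503.7393798828125, -301.07073974609375), (268.0052795410156, 107.94792175292969), 0.7860652208328247) [[470.38088552 250.9180845 ]]
t2 ((475.97674560546875, 310.89776611328125), (181.1182098388672, 108.7162094116211), 4.624206066131592) [[166.11149182 258.29722257]]
```

>>> jog_arm --steps '[{"translation":[19.3,34.5,-5],"twist":[0,0,1.047],"fingers":1},{"translation":[19.3,34.5,-5],"twist":[0,0,1.047],"fingers":1},{"translation":[19.3,34.5,-5],"twist":[0,0,1.047],"fingers":1},{"translation":[19.3,34.5,-5],"twist":[0,0,1.047],"fingers":1},{"translation":[19.3,34.5,-5],"twist":[0,0,1.047],"fingers":1},{"translation":[19.3,34.5,-5],"twist":[0,0,1.047],"fingers":1},{"translation":[19.3,34.5,-5],"twist":[0,0,1.047],"fingers":1},{"translation":[19.3,34.5,-5],"twist":[0,0,1.047],"fingers":1},{"translation":[19.3,34.5,-5],"twist":[0,0,1.047],"fingers":1},{"translation":[19.3,34.5,-5],"twist":[0,0,1.047],"fingers":1},{"translation":[19.3,34.5,-5],"twist":[0,0,1.047],"fingers":1},{"translation":[19.3,34.5,-5],"twist":[0,0,1.047],"fingers":1}]' --force 50

```text
t: 1.1
ee_pos: [417.2, -210.3, 188.9]
orientation: [-179.9, -0.0, 82.1]
wrist_force: [-0.4, -0.3, 0.3]
width: 1.001
```

>>> jog_arm --steps '[{"translation":[19.3,34.4,-9],"fingers":1},{"translation":[19.3,34.4,-9],"fingers":1},{"translation":[19.3,34.4,-9],"fingers":1},{"translation":[19.3,34.4,-9],"fingers":1},{"translation":[19.3,34.4,-9],"fingers":1},{"translation":[19.3,34.4,-9],"fingers":1},{"translation":[19.3,34.4,-9],"fingers":1},{"translation":[19.3,34.4,-9],"fingers":1},{"translation":[19.3,34.4,-9],"fingers":1},{"translation":[19.3,34.4,-9],"fingers":1},{"translation":[19.3,34.4,-9],"fingers":1},{"translation":[19.3,34.4,-9],"fingers":1}]'

```text
schema error: expected keys twist, translation, fingers
```

>>> jog_arm --steps '[{"translation":[19.3,34.4,-9],"twist":[0,0,0],"fingers":1},{"translation":[19.3,34.4,-9],"twist":[0,0,0],"fingers":1},{"translation":[19.3,34.4,-9],"twist":[0,0,0],"fingers":1},{"translation":[19.3,34.4,-9],"twist":[0,0,0],"fingers":1},{"translation":[19.3,34.4,-9],"twist":[0,0,0],"fingers":1},{"translation":[19.3,34.4,-9],"twist":[0,0,0],"fingers":1},{"translation":[19.3,34.4,-9],"twist":[0,0,0],"fingers":1},{"translation":[19.3,34.4,-9],"twist":[0,0,0],"fingers":1},{"translation":[19.3,34.4,-9],"twist":[0,0,0],"fingers":1},{"translation":[19.3,34.4,-9],"twist":[0,0,0],"fingers":1},{"translation":[19.3,34.4,-9],"twist":[0,0,0],"fingers":1},{"translation":[19.3,34.4,-9],"twist":[0,0,0],"fingers":1}]'

```text
t: 2.1
ee_pos: [610.3, 132.2, 98.2]
orientation: [-179.9, 0.1, 82.0]
wrist_force: [0.1, -0.0, 0.1]
width: 0.996
```

>>> jog_arm --steps '[{"translation":[0,0,-4],"twist":[0,0,0],"fingers":1},{"translation":[0,0,-7],"twist":[0,0,0],"fingers":1},{"translation":[0,0,-8.3],"twist":[0,0,0],"fingers":1},{"translation":[0,0,-8.3],"twist":[0,0,0],"fingers":1},{"translation":[0,0,-8.3],"twist":[0,0,0],"fingers":0.6},{"translation":[0,0,-8.3],"twist":[0,0,0],"fingers":0.5},{"translation":[0,0,-8.3],"twist":[0,0,0],"fingers":0.5},{"translation":[0,0,-8.3],"twist":[0,0,0],"fingers":0.5},{"translation":[0,0,-8.3],"twist":[0,0,0],"fingers":0.5},{"translation":[0,0,-8.3],"twist":[0,0,0],"fingers":0.5}]'

```text
t: 2.93
ee_pos: [611.8, 131.9, 18.8]
orientation: [179.8, 0.0, 81.9]
wrist_force: [-0.4, -3.6, 7.7]
width: 0.676
```

Run:
```python
from h import *
p,d=grab("side","s1");crop(p,200,120,360,250,5,"pics/s1.png")
s=arm.read_state();print(s['ee_pos'],s['width'],s['wrist_force'],proj("side",[[610,132,8],[610,132,0]]))
```

```text
[611.84391176 131.94286489  18.84670849] 0.6723300585808967 [-1.64467848 -2.41255928  6.90520745] [[275.03133952 229.62179906]
 [275.28582302 232.26468516]]
```

View pics/s1.png

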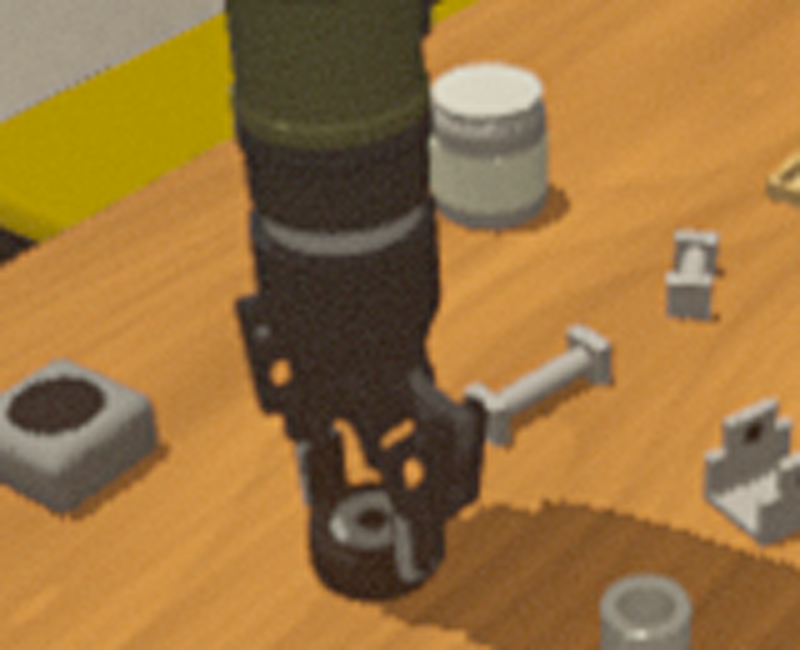

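Run:
```python
from h import *
for x in (573,580):
  for y in (125,136,147):
    print(x,y,[proj("side",[[x,y,z]])[0].round(1).tolist() for z in (0,5,10,15)])
```

```text
573 125 [[289.9, 237.1], [289.8, 235.4], [289.7, 233.7], [289.6, 232.1]]
573 136 [[286.7, 239.8], [286.6, 238.2], [286.5, 236.5], [286.4, 234.8]]
573 147 [[283.5, 242.6], [283.4, 241.0], [283.2, 239.3], [283.1, 237.6]]
580 125 [[287.5, 235.8], [287.3, 234.2], [287.2, 232.5], [287.1, 230.8]]
580 136 [[284.3, 238.6], [284.2, 236.9], [284.0, 235.2], [283.9, 233.5]]
580 147 [[281.1, 241.3], [280.9, 239.7], [280.8, 238.0], [280.7, 236.3]]
```

>>> jog_arm --steps '[{"translation":[0,0,3],"twist":[0,0,0],"fingers":0.5},{"translation":[0,0,6],"twist":[0,0,0],"fingers":0.5},{"translation":[0,0,9],"twist":[0,0,0],"fingers":0.5},{"translation":[0,0,9],"twist":[0,0,0],"fingers":0.5},{"translation":[0,0,9],"twist":[0,0,0],"fingers":0.5}]'

```text
t: 3.4
ee_pos: [612.5, 132.9, 109.7]
orientation: [179.7, -0.1, 81.9]
wrist_force: [0.6, -0.0, -1.5]
width: 0.677
```

Run:
```python
from h import *
p,d=grab("side","s2");crop(p,200,100,360,230,5,"pics/s2.png")
s=arm.read_state();print(s['ee_pos'],s['width'],s['wrist_force'])
```

```text
[610.99087326 132.56709653 107.77045781] 0.67413555631121 [-0.68395878  0.73022173 -1.92841641]
```

View pics/s2.png

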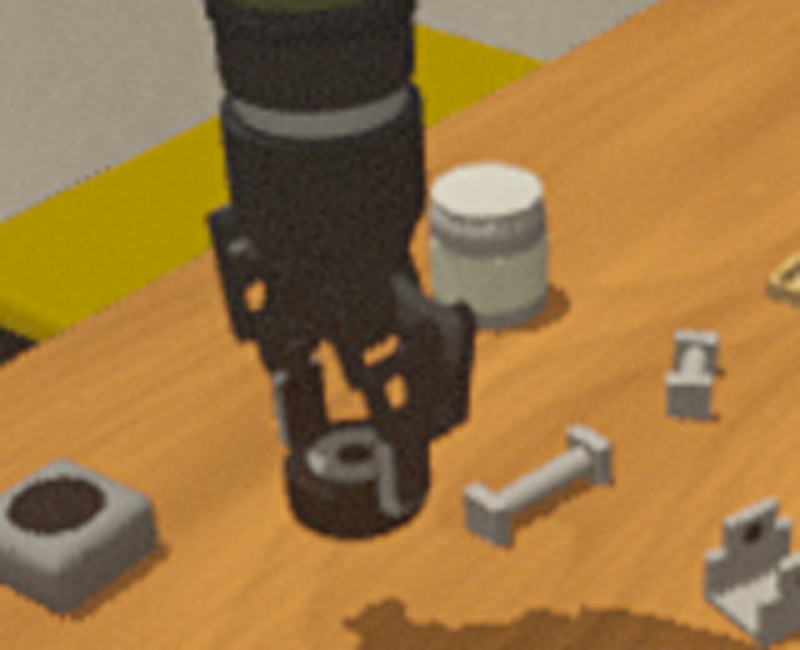

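>>> jog_arm --steps '[{"translation":[-1.8,-43.2,0],"twist":[0,0,1.3],"fingers":0.5},{"translation":[-1.8,-43.2,0],"twist":[0,0,1.3],"fingers":0.5},{"translation":[-1.8,-43.2,0],"twist":[0,0,1.3],"fingers":0.5},{"translation":[-1.8,-43.2,0],"twist":[0,0,1.3],"fingers":0.5},{"translation":[-1.8,-43.2,0],"twist":[0,0,1.3],"fingers":0.5},{"translation":[-1.8,-43.2,0],"twist":[0,0,1.3],"fingers":0.5},{"translation":[-1.8,-43.2,0],"twist":[0,0,1.3],"fingers":0.5},{"translation":[-1.8,-43.2,0],"twist":[0,0,1.3],"fingers":0.5},{"translation":[-1.8,-43.2,0],"twist":[0,0,1.3],"fingers":0.5},{"translation":[-1.8,-43.2,0],"twist":[0,0,1.3],"fingers":0.5},{"translation":[-1.8,-43.2,0],"twist":[0,0,1.3],"fingers":0.5},{"translation":[-1.8,-43.2,0],"twist":[0,0,1.3],"fingers":0.5}]'

```text
t: 4.45
ee_pos: [590.4, -305.8, 104.7]
orientation: [-179.8, -0.0, 156.3]
wrist_force: [-0.2, 0.9, -1.8]
width: 0.673
```

>>> jog_arm --steps '[{"translation":[0,0,-2],"twist":[0,0,0.426],"fingers":0.5},{"translation":[0,0,-4],"twist":[0,0,0.426],"fingers":0.5},{"translation":[0,0,-6],"twist":[0,0,0.426],"fingers":0.5},{"translation":[0,0,-7],"twist":[0,0,0.426],"fingers":0.5},{"translation":[0,0,-7.8],"twist":[0,0,0.426],"fingers":0.5},{"translation":[0,0,-8],"twist":[0,0,0.426],"fingers":0.5},{"translation":[0,0,-8],"twist":[0,0,0.426],"fingers":0.5},{"translation":[0,0,-8],"twist":[0,0,0.426],"fingers":0.5},{"translation":[0,0,-8],"twist":[0,0,0.426],"fingers":0.5}]'

```text
t: 5.2
ee_pos: [592.8, -299.8, 27.3]
orientation: [-180.0, 0.1, -179.2]
wrist_force: [-0.3, -0.5, -1.1]
width: 0.676
```

>>> jog_arm --steps '[{"translation":[0,0,-0.3],"twist":[0,0,0],"fingers":0.5},{"translation":[0,0,-0.5],"twist":[0,0,0],"fingers":0.5},{"translation":[0,0,-0.5],"twist":[0,0,0],"fingers":0.5},{"translation":[0,0,-0.5],"twist":[0,0,0],"fingers":0.5},{"translation":[0,0,-0.5],"twist":[0,0,0],"fingers":0.5}]'

```text
t: 5.62
ee_pos: [592.8, -299.8, 21.9]
orientation: [-180.0, 0.1, -179.2]
wrist_force: [1.2, -1.4, 2.8]
width: 0.679
```

Run:
```python
from h import *
p,d=grab("side","s3");crop(p,330,90,490,220,5,"pics/s3.png")
s=arm.read_state();print(s['ee_pos'],s['width'],s['wrist_force'])
```

```text
[ 592.72384643 -299.85538844   21.89277278] 0.6776268684720864 [ 1.08649538 -1.46329529  3.38829711]
```

View pics/s3.png

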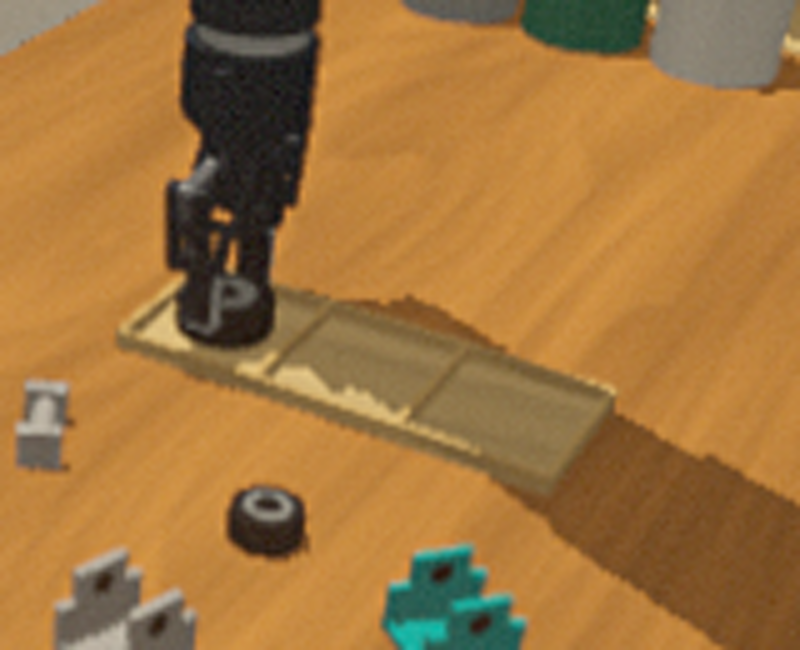

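The crop shows the wheel inside the tray's far compartment (crop ~(225,310)), floor contact felt. I'll release it.

>>> jog_arm --steps '[{"translation":[0,0,0],"twist":[0,0,0],"fingers":0.76},{"translation":[0,0,0],"twist":[0,0,0],"fingers":0.78},{"translation":[0,0,0],"twist":[0,0,0],"fingers":0.78},{"translation":[0,0,0.5],"twist":[0,0,0],"fingers":0.78},{"translation":[0,0,2],"twist":[0,0,0],"fingers":0.78},{"translation":[0,0,5],"twist":[0,0,0],"fingers":0.78},{"translation":[0,0,9],"twist":[0,0,0],"fingers":0.78},{"translation":[0,0,9],"twist":[0,0,0],"fingers":0.78}]'

```text
t: 6.33
ee_pos: [596.1, -301.6, 119.4]
orientation: [-179.7, 0.5, -179.2]
wrist_force: [1.1, -0.9, 1.3]
width: 0.778
```

Run:
```python
from h import *
p,d=grab("side","s4");crop(p,330,90,490,220,5,"pics/s4.png")
s=arm.read_state();print(s['ee_pos'],s['orientation'],s['joint_pos'],s['width'],s['wrist_force'])
```

```text
[ 595.30724483 -301.20501836  116.64924994] [-179.76601792    0.44058897 -179.18594358] [-2.68364904e+01  2.85440687e+01 -3.45535807e+00  5.75017171e+01
 -2.79568044e-03 -2.76496594e+01] 0.7816261343878778 [-0.06205185 -0.55877642 -1.25763024]
```

View pics/s4.png

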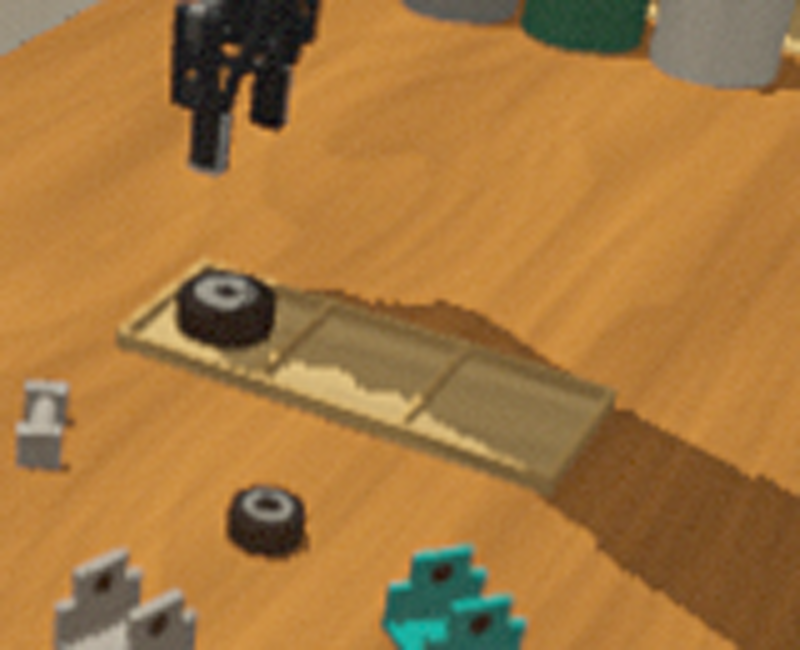

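>>> jog_arm --steps '[{"translation":[3.1,29.6,-1],"twist":[0,0,1.395],"fingers":0.5},{"translation":[3.1,29.6,-1],"twist":[0,0,1.395],"fingers":0.5},{"translation":[3.1,29.6,-1],"twist":[0,0,1.395],"fingers":0.5},{"translation":[3.1,29.6,-1],"twist":[0,0,1.395],"fingers":0.5},{"translation":[3.1,29.6,-1],"twist":[0,0,1.395],"fingers":0.5},{"translation":[3.1,29.6,-1],"twist":[0,0,1.395],"fingers":0.5},{"translation":[3.1,29.6,-1],"twist":[0,0,1.395],"fingers":0.5},{"translation":[3.1,29.6,-1],"twist":[0,0,1.395],"fingers":0.5},{"translation":[3.1,29.6,-1],"twist":[0,0,1.395],"fingers":0.5},{"translation":[3.1,29.6,-1],"twist":[0,0,1.395],"fingers":0.5},{"translation":[3.1,29.6,-1],"twist":[0,0,1.395],"fingers":0.5},{"translation":[3.1,29.6,-1],"twist":[0,0,1.395],"fingers":0.5}]'

```text
t: 7.38
ee_pos: [622.5, -3.2, 100.5]
orientation: [179.9, -0.0, -99.0]
wrist_force: [-0.7, -0.8, -0.7]
width: 0.501
```

>>> jog_arm --steps '[{"translation":[0,0,0],"twist":[0,0,0],"fingers":0.5},{"translation":[0,0,-3],"twist":[0,0,0],"fingers":0.5},{"translation":[0,0,-6],"twist":[0,0,0],"fingers":0.5},{"translation":[0,0,-7],"twist":[0,0,0],"fingers":0.5},{"translation":[0,0,-7.5],"twist":[0,0,0],"fingers":0.5},{"translation":[0,0,-7.5],"twist":[0,0,0],"fingers":0.5},{"translation":[0,0,-7.5],"twist":[0,0,0],"fingers":0.5},{"translation":[0,0,-7.5],"twist":[0,0,0],"fingers":0.5}]'

```text
t: 8.05
ee_pos: [624.5, -3.6, 27.9]
orientation: [-179.9, 0.0, -99.3]
wrist_force: [0.6, 0.1, -0.4]
width: 0.499
```

Run:
```python
from h import *
p,d=grab("side","s5");crop(p,240,110,400,240,5,"pics/s5.png")
s=arm.read_state();print(s['ee_pos'],s['orientation'],s['width'],s['wrist_force'])
```

```text
[624.51046912  -3.60182459  27.97259333] [-1.79846605e+02  2.36061381e-02 -9.92829364e+01] 0.4975238670057866 [ 0.16393393  0.25686415 -0.27532749]
```

View pics/s5.png

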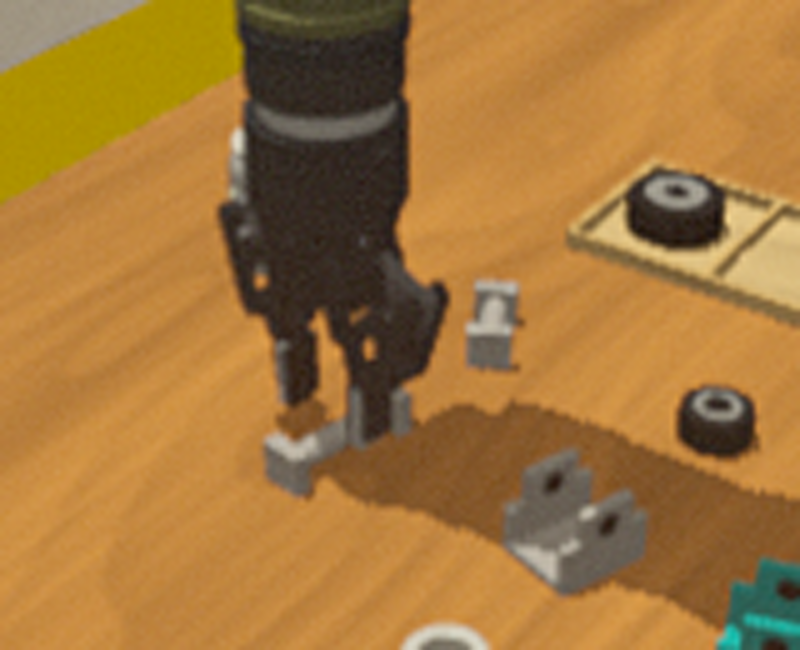

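The fingers straddle the long bolt's shank (crop ~(345,420)). I'll go down and close.

>>> jog_arm --steps '[{"translation":[0,0,-0.7],"twist":[0,0,0],"fingers":0.5},{"translation":[0,0,-1.1],"twist":[0,0,0],"fingers":0.5},{"translation":[0,0,-1.1],"twist":[0,0,0],"fingers":0.3},{"translation":[0,0,-1.1],"twist":[0,0,0],"fingers":0.05},{"translation":[0,0,-1.1],"twist":[0,0,0],"fingers":0.05},{"translation":[0,0,-1.1],"twist":[0,0,0],"fingers":0.05},{"translation":[0,0,-1.1],"twist":[0,0,0],"fingers":0.05},{"translation":[0,0,-1.1],"twist":[0,0,0],"fingers":0.05},{"translation":[0,0,-1.1],"twist":[0,0,0],"fingers":0.05}]'

```text
t: 8.85
ee_pos: [623.1, -3.5, 15.3]
orientation: [180.0, 0.0, -99.3]
wrist_force: [-1.1, 0.0, -0.3]
width: 0.135
```

>>> jog_arm --steps '[{"translation":[0,0,3],"twist":[0,0,0],"fingers":0.05},{"translation":[0,0,6],"twist":[0,0,0],"fingers":0.05},{"translation":[-1,-3,9],"twist":[0,0,0],"fingers":0.05},{"translation":[-12,-29.8,9],"twist":[0,0,0.176],"fingers":0.05},{"translation":[-12,-29.8,9],"twist":[0,0,0.176],"fingers":0.05},{"translation":[-12,-29.8,9],"twist":[0,0,0.176],"fingers":0.05},{"translation":[-12,-29.8,9],"twist":[0,0,0.176],"fingers":0.05},{"translation":[-12,-29.8,9],"twist":[0,0,0.176],"fingers":0.05},{"translation":[-12,-29.8,9],"twist":[0,0,0.176],"fingers":0.05},{"translation":[-12,-29.8,9],"twist":[0,0,0.176],"fingers":0.05},{"translation":[-12,-29.8,9],"twist":[0,0,0.176],"fingers":0.05},{"translation":[-12,-29.8,9],"twist":[0,0,0.176],"fingers":0.05}]'

```text
t: 9.85
ee_pos: [502.0, -303.7, 105.2]
orientation: [-180.0, -0.0, -89.4]
wrist_force: [-0.8, 0.8, -2.3]
width: 0.138
```

>>> jog_arm --steps '[{"translation":[0,0,-2],"twist":[0,0,0],"fingers":0.05},{"translation":[0,0,-5],"twist":[0,0,0],"fingers":0.05},{"translation":[0,0,-7],"twist":[0,0,0],"fingers":0.05},{"translation":[0,0,-7.8],"twist":[0,0,0],"fingers":0.05},{"translation":[0,0,-7.8],"twist":[0,0,0],"fingers":0.05},{"translation":[0,0,-7.8],"twist":[0,0,0],"fingers":0.05},{"translation":[0,0,-7.8],"twist":[0,0,0],"fingers":0.05}]'

```text
t: 10.43
ee_pos: [504.4, -301.6, 28.7]
orientation: [-179.9, -0.1, -89.1]
wrist_force: [-0.2, -0.2, -0.8]
width: 0.139
```

Run:
```python
from h import *
p,d=grab("side","s6");crop(p,330,90,490,220,5,"pics/s6.png")
s=arm.read_state();print(s['ee_pos'],s['orientation'],s['width'],s['wrist_force'])
```

```text
[ 504.57514779 -301.89398246   28.91954269] [-1.79867120e+02 -7.77929776e-02 -8.91388517e+01] 0.14147885570206734 [ 0.35129688 -0.51393398 -2.05110776]
```

View pics/s6.png

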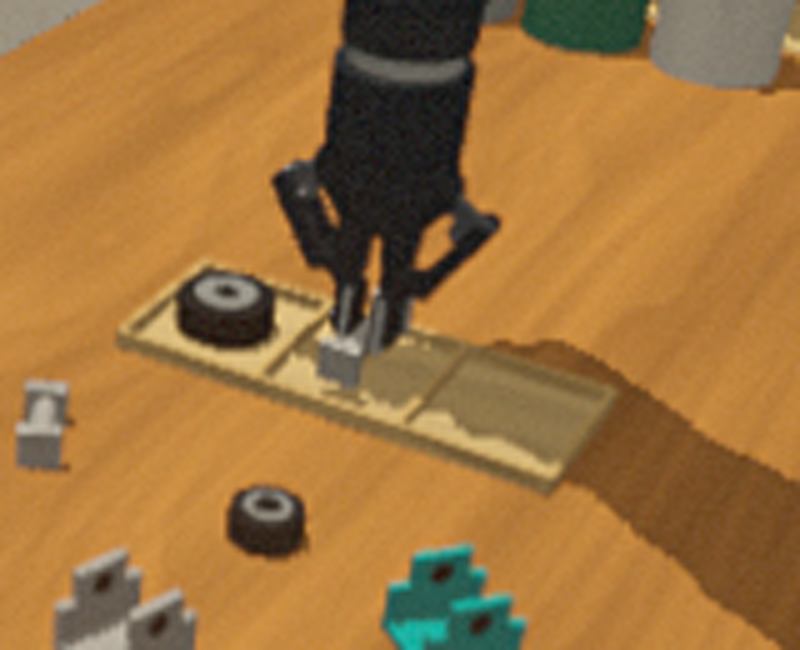

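>>> jog_arm --steps '[{"translation":[0,0,-0.5],"twist":[0,0,0],"fingers":0.05},{"translation":[0,0,-0.9],"twist":[0,0,0],"fingers":0.05},{"translation":[0,0,-1.05],"twist":[0,0,0],"fingers":0.05},{"translation":[0,0,-1.05],"twist":[0,0,0],"fingers":0.05},{"translation":[0,0,-1.05],"twist":[0,0,0],"fingers":0.05},{"translation":[0,0,-1.05],"twist":[0,0,0],"fingers":0.05}]'

```text
t: 10.98
ee_pos: [503.9, -302.0, 18.2]
orientation: [-179.9, -0.0, -89.2]
wrist_force: [-2.5, 1.3, 8.2]
width: 0.138
```

>>> jog_arm --steps '[{"translation":[0,0,0],"twist":[0,0,0],"fingers":0.3},{"translation":[0,0,0],"twist":[0,0,0],"fingers":0.35},{"translation":[0,0,0.3],"twist":[0,0,0],"fingers":0.35},{"translation":[0,0,2],"twist":[0,0,0],"fingers":0.35},{"translation":[0,0,6],"twist":[0,0,0],"fingers":0.35},{"translation":[0,0,10],"twist":[0,0,0],"fingers":0.4},{"translation":[0,0,10],"twist":[0,0,0],"fingers":0.5}]'

```text
t: 11.57
ee_pos: [507.3, -304.1, 124.6]
orientation: [-179.5, -0.3, -89.2]
wrist_force: [1.1, -1.2, 0.8]
width: 0.495
```

>>> jog_arm --steps '[{"translation":[-1.6,29.5,0],"twist":[0,0,-0.335],"fingers":0.9},{"translation":[-1.6,29.5,0],"twist":[0,0,-0.335],"fingers":0.9},{"translation":[-1.6,29.5,0],"twist":[0,0,-0.335],"fingers":0.9},{"translation":[-1.6,29.5,0],"twist":[0,0,-0.335],"fingers":0.9},{"translation":[-1.6,29.5,0],"twist":[0,0,-0.335],"fingers":0.9},{"translation":[-1.6,29.5,0],"twist":[0,0,-0.335],"fingers":0.9},{"translation":[-1.6,29.5,0],"twist":[0,0,-0.335],"fingers":0.9},{"translation":[-1.6,29.5,0],"twist":[0,0,-0.335],"fingers":0.9},{"translation":[-1.6,29.5,0],"twist":[0,0,-0.335],"fingers":0.9},{"translation":[-1.6,29.5,0],"twist":[0,0,-0.335],"fingers":0.9}]'

```text
t: 12.4
ee_pos: [487.3, -6.6, 116.9]
orientation: [-180.0, -0.0, -108.3]
wrist_force: [0.9, -1.0, 0.2]
width: 0.9
```

Run:
```python
from h import *
p,d=grab("side","s7");crop(p,300,70,500,240,4,"pics/s7.png")
s=arm.read_state();print(s['ee_pos'],s['orientation'],s['width'],s['wrist_force'])
```

```text
[487.33745777  -7.35238181 116.82468677] [-1.79973788e+02 -3.13489131e-02 -1.08385545e+02] 0.9062748103685693 [ 0.33342243 -0.35493049 -0.45670944]
```

View pics/s7.png

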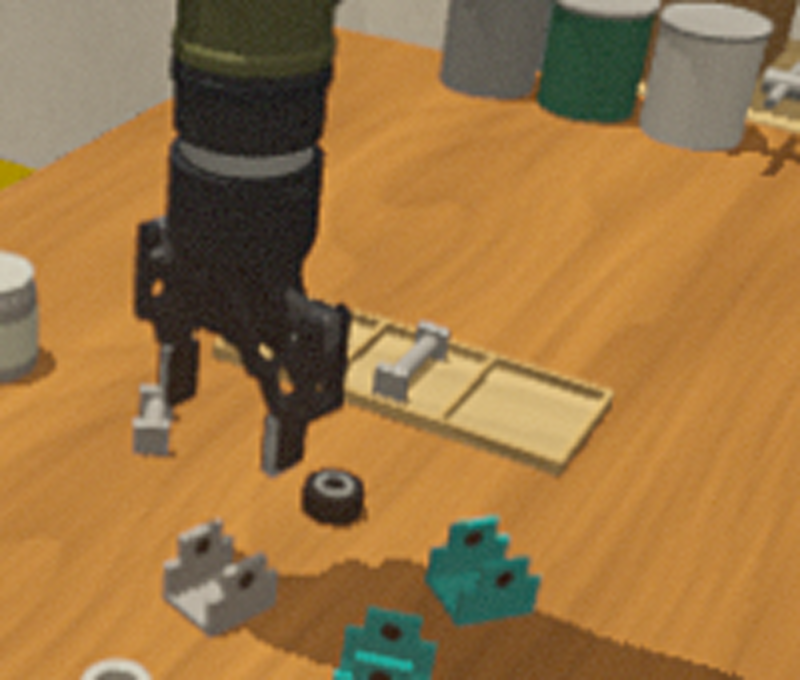

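>>> jog_arm --steps '[{"translation":[0,0,-3],"twist":[0,0,0],"fingers":0.9},{"translation":[0,0,-6],"twist":[0,0,0],"fingers":0.9},{"translation":[0,0,-8.3],"twist":[0,0,0],"fingers":0.9},{"translation":[0,0,-9.3],"twist":[0,0,0],"fingers":0.9},{"translation":[0,0,-9.3],"twist":[0,0,0],"fingers":0.6},{"translation":[0,0,-9.3],"twist":[0,0,0],"fingers":0.35},{"translation":[0,0,-9.3],"twist":[0,0,0],"fingers":0.35},{"translation":[0,0,-9.3],"twist":[0,0,0],"fingers":0.35},{"translation":[0,0,-9.3],"twist":[0,0,0],"fingers":0.35},{"translation":[0,0,-9.3],"twist":[0,0,0],"fingers":0.35},{"translation":[0,0,-9.3],"twist":[0,0,0],"fingers":0.35}]' --force 60

```text
t: 13.37
ee_pos: [488.5, -6.8, 25.2]
orientation: [-179.8, 0.0, -108.4]
wrist_force: [-1.0, -0.6, 6.5]
width: 0.499
```

Run:
```python
from h import *
p,d=grab("side","s8");crop(p,280,130,440,260,5,"pics/s8.png")
s=arm.read_state();print(s['ee_pos'],s['orientation'],s['width'],s['wrist_force'])
```

```text
[488.4897143   -6.81001611  25.19139503] [-1.79838866e+02  1.35783243e-02 -1.08370430e+02] 0.5039453716732516 [-0.02050994 -1.51329234  7.87223331]
```

View pics/s8.png

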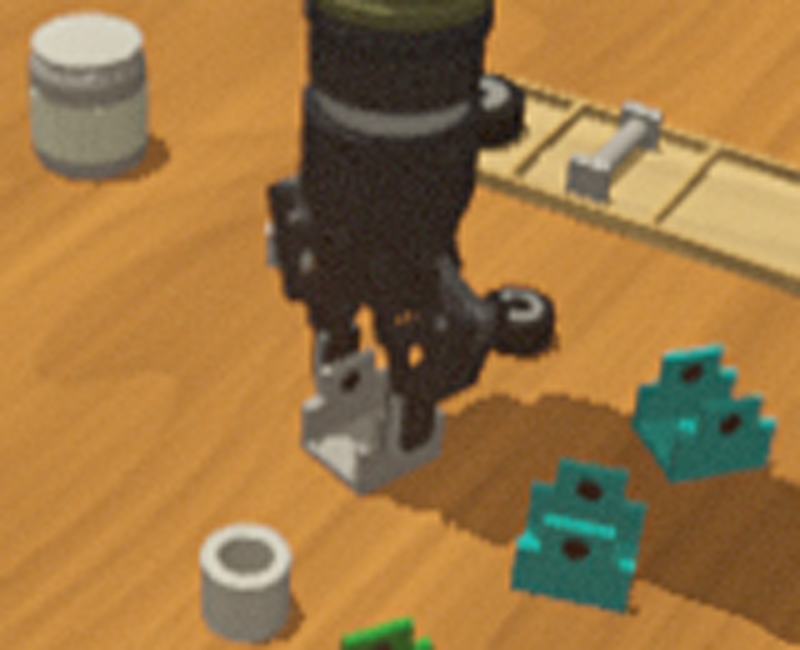

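>>> jog_arm --steps '[{"translation":[0,0,3],"twist":[0,0,0],"fingers":0.35},{"translation":[0,0,6],"twist":[0,0,0],"fingers":0.35},{"translation":[0,-3,9],"twist":[0,0,0],"fingers":0.35},{"translation":[-7.1,-29.6,9],"twist":[0,0,0.335],"fingers":0.35},{"translation":[-7.1,-29.6,9],"twist":[0,0,0.335],"fingers":0.35},{"translation":[-7.1,-29.6,9],"twist":[0,0,0.335],"fingers":0.35},{"translation":[-7.1,-29.6,9],"twist":[0,0,0.335],"fingers":0.35},{"translation":[-7.1,-29.6,9],"twist":[0,0,0.335],"fingers":0.35},{"translation":[-7.1,-29.6,9],"twist":[0,0,0.335],"fingers":0.35},{"translation":[-7.1,-29.6,9],"twist":[0,0,0.335],"fingers":0.35},{"translation":[-7.1,-29.6,9],"twist":[0,0,0.335],"fingers":0.35},{"translation":[-7.1,-29.6,9],"twist":[0,0,0.335],"fingers":0.35}]'

```text
t: 14.42
ee_pos: [415.4, -304.5, 114.0]
orientation: [-180.0, -0.0, -89.4]
wrist_force: [0.7, 0.8, -2.4]
width: 0.504
```

>>> jog_arm --steps '[{"translation":[0,0,-2],"twist":[0,0,0],"fingers":0.35},{"translation":[0,0,-5],"twist":[0,0,0],"fingers":0.35},{"translation":[0,0,-7],"twist":[0,0,0],"fingers":0.35},{"translation":[0,0,-7.8],"twist":[0,0,0],"fingers":0.35},{"translation":[0,0,-7.8],"twist":[0,0,0],"fingers":0.35},{"translation":[0,0,-7.8],"twist":[0,0,0],"fingers":0.35},{"translation":[0,0,-7.8],"twist":[0,0,0],"fingers":0.35}]'

```text
t: 15.0
ee_pos: [417.3, -302.7, 37.1]
orientation: [-179.9, -0.1, -89.1]
wrist_force: [-0.5, -1.2, -0.8]
width: 0.501
```

Run:
```python
from h import *
p,d=grab("side","s9");crop(p,330,90,490,220,5,"pics/s9.png")
s=arm.read_state();print(s['ee_pos'],s['orientation'],s['width'],s['wrist_force'])
```

```text
[ 417.41692435 -302.97489688   37.28593873] [-1.79883198e+02 -8.36056383e-02 -8.91359311e+01] 0.5017219079371255 [-0.69338838  0.16577697 -1.75528148]
```

View pics/s9.png

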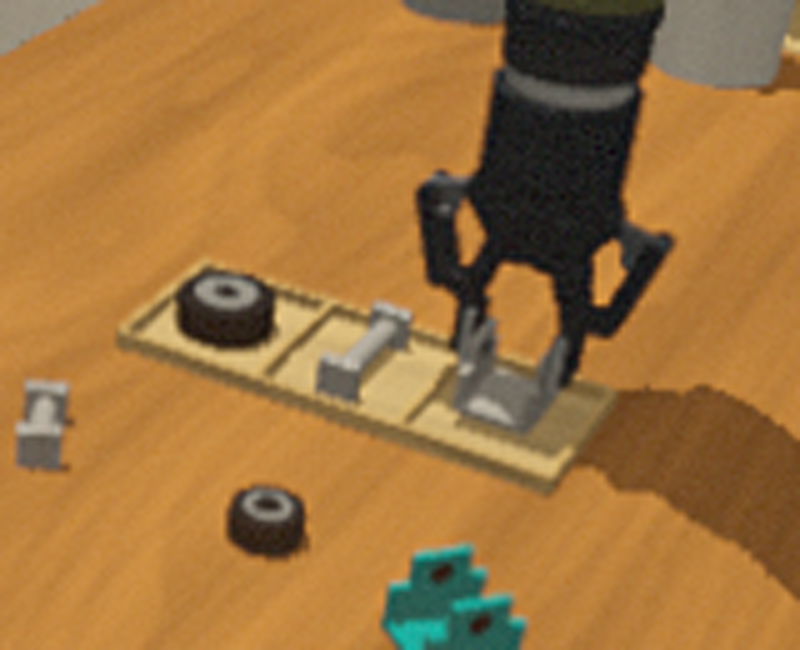

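Fork hangs over the near compartment (crop ~(510,390)). It goes down 9 mm to the floor, then I release it.

>>> jog_arm --steps '[{"translation":[0,0,-0.5],"twist":[0,0,0],"fingers":0.35},{"translation":[0,0,-0.8],"twist":[0,0,0],"fingers":0.35},{"translation":[0,0,-0.95],"twist":[0,0,0],"fingers":0.35},{"translation":[0,0,-0.95],"twist":[0,0,0],"fingers":0.35},{"translation":[0,0,-0.95],"twist":[0,0,0],"fingers":0.35}]'

```text
t: 15.47
ee_pos: [416.9, -303.1, 28.1]
orientation: [-179.9, -0.1, -89.2]
wrist_force: [-3.5, 3.3, 15.5]
width: 0.507
```

>>> jog_arm --steps '[{"translation":[0,0,0],"twist":[0,0,0],"fingers":0.6},{"translation":[0,0,0],"twist":[0,0,0],"fingers":0.65},{"translation":[0,0,0],"twist":[0,0,0],"fingers":0.65},{"translation":[0,0,0.5],"twist":[0,0,0],"fingers":0.65},{"translation":[0,0,2],"twist":[0,0,0],"fingers":0.65},{"translation":[0,0,6],"twist":[0,0,0],"fingers":0.65},{"translation":[0,0,9],"twist":[0,0,0],"fingers":0.65},{"translation":[0,0,9],"twist":[0,0,0],"fingers":0.65},{"translation":[0,0,9],"twist":[0,0,0],"fingers":0.65}]'

```text
t: 16.22
ee_pos: [417.6, -303.7, 118.5]
orientation: [-179.8, -0.2, -89.2]
wrist_force: [0.2, 0.2, -1.2]
width: 0.654
```

>>> jog_arm --steps '[{"translation":[6,17.6,-1.3],"twist":[0,0,0],"fingers":0.75},{"translation":[6,17.6,-1.3],"twist":[0,0,0],"fingers":0.75},{"translation":[6,17.6,-1.3],"twist":[0,0,0],"fingers":0.75},{"translation":[6,17.6,-1.3],"twist":[0,0,0],"fingers":0.75},{"translation":[6,17.6,-1.3],"twist":[0,0,0],"fingers":0.75},{"translation":[6,17.6,-1.3],"twist":[0,0,0],"fingers":0.75},{"translation":[6,17.6,-1.3],"twist":[0,0,0],"fingers":0.75},{"translation":[6,17.6,-1.3],"twist":[0,0,0],"fingers":0.75}]'

```text
t: 16.88
ee_pos: [475.3, -126.8, 102.5]
orientation: [179.9, -0.0, -89.2]
wrist_force: [0.5, 0.1, 0.3]
width: 0.747
```

>>> jog_arm --steps '[{"translation":[0,0,-3],"twist":[0,0,0],"fingers":0.75},{"translation":[0,0,-6],"twist":[0,0,0],"fingers":0.75},{"translation":[0,0,-8],"twist":[0,0,0],"fingers":0.75},{"translation":[0,0,-9],"twist":[0,0,0],"fingers":0.75},{"translation":[0,0,-9],"twist":[0,0,0],"fingers":0.6},{"translation":[0,0,-9],"twist":[0,0,0],"fingers":0.35},{"translation":[0,0,-9],"twist":[0,0,0],"fingers":0.3},{"translation":[0,0,-9],"twist":[0,0,0],"fingers":0.3},{"translation":[0,0,-9],"twist":[0,0,0],"fingers":0.3},{"translation":[0,0,-9],"twist":[0,0,0],"fingers":0.3}]'

```text
t: 17.72
ee_pos: [477.0, -126.8, 14.2]
orientation: [-179.9, -0.0, -89.2]
wrist_force: [-0.2, 0.1, -0.4]
width: 0.44
```

Run:
```python
from h import *
p,d=grab("side","s10");crop(p,310,110,490,250,4,"pics/s10.png")
s=arm.read_state();print(s['ee_pos'],s['orientation'],s['width'],s['wrist_force'])
```

```text
[ 476.768051   -126.72815047   14.01157579] [-1.79919010e+02 -2.43399712e-02 -8.91708603e+01] 0.43853817977988396 [-0.47655481  0.36696308 -0.5784387 ]
```

View pics/s10.png

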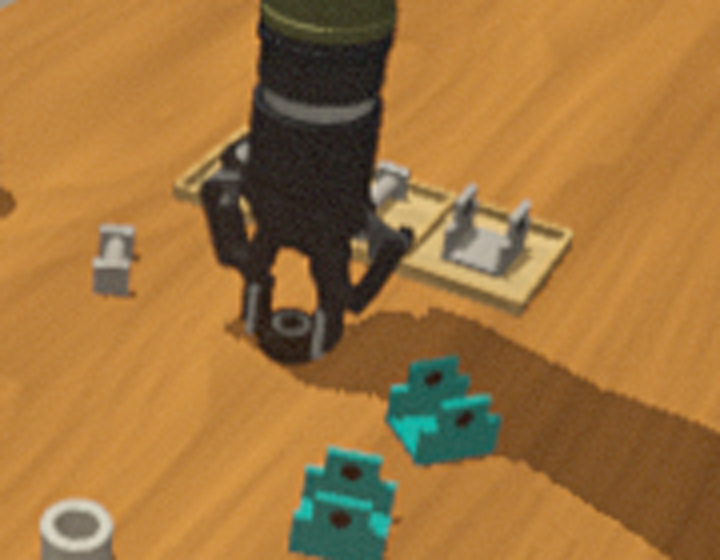

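>>> jog_arm --steps '[{"translation":[0,0,3],"twist":[0,0,0],"fingers":0.3},{"translation":[0,0,6],"twist":[0,0,0],"fingers":0.3},{"translation":[0,0,9],"twist":[0,0,-0.1],"fingers":0.3},{"translation":[-4.4,34,10],"twist":[0,0,-1.1],"fingers":0.3},{"translation":[-4.4,34,10],"twist":[0,0,-1.1],"fingers":0.3},{"translation":[-4.4,34,10],"twist":[0,0,-1.1],"fingers":0.3},{"translation":[-4.4,34,10],"twist":[0,0,-1.1],"fingers":0.3},{"translation":[-4.4,34,10],"twist":[0,0,-1.1],"fingers":0.3},{"translation":[-4.4,34,10],"twist":[0,0,-1.1],"fingers":0.3},{"translation":[-4.4,34,10],"twist":[0,0,-1.1],"fingers":0.3},{"translation":[-4.4,34,10],"twist":[0,0,-1.1],"fingers":0.3},{"translation":[-4.4,34,10],"twist":[0,0,-1.1],"fingers":0.3}]'

```text
t: 18.77
ee_pos: [434.7, 195.9, 113.2]
orientation: [-180.0, 0.1, -150.8]
wrist_force: [1.2, -0.2, -1.2]
width: 0.439
```

>>> jog_arm --steps '[{"translation":[0,9.4,0],"twist":[0,0,-0.405],"fingers":0.3},{"translation":[0,9.4,0],"twist":[0,0,-0.405],"fingers":0.3},{"translation":[0,9.4,0],"twist":[0,0,-0.405],"fingers":0.3},{"translation":[0,9.4,-2],"twist":[0,0,-0.405],"fingers":0.3},{"translation":[0,9.4,-5],"twist":[0,0,-0.405],"fingers":0.3},{"translation":[0,9.4,-7],"twist":[0,0,-0.405],"fingers":0.3},{"translation":[0,9.4,-8.5],"twist":[0,0,-0.405],"fingers":0.3},{"translation":[0,9.4,-8.5],"twist":[0,0,-0.405],"fingers":0.3},{"translation":[0,9.4,-8.5],"twist":[0,0,-0.405],"fingers":0.3},{"translation":[0,9.4,-8.5],"twist":[0,0,-0.405],"fingers":0.3}]'

```text
t: 19.6
ee_pos: [435.8, 288.5, 28.8]
orientation: [180.0, 0.1, -173.7]
wrist_force: [1.1, -0.5, -0.5]
width: 0.442
```

Run:
```python
from h import *
p,d=grab("side","s11");crop(p,180,210,350,370,4,"pics/s11.png")
s=arm.read_state();print(s['ee_pos'],s['orientation'],s['width'],s['wrist_force'])
```

```text
[436.06908458 288.712013    29.08398332] [ 1.79944580e+02  1.08556913e-01 -1.73682778e+02] 0.4358302655609114 [ 0.01335138 -0.27314296 -0.26372491]
```

View pics/s11.png

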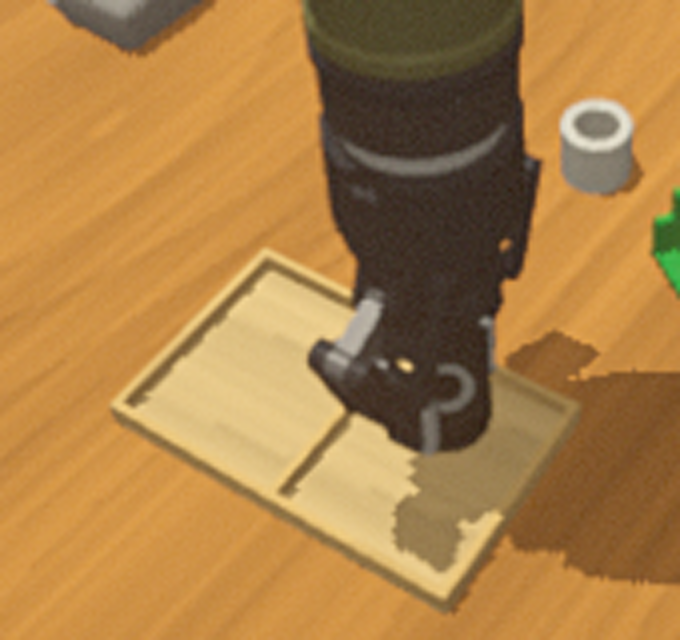

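The move ended short in y (288.5 instead of 307.4) because the first call ran out of rows. I'll correct sideways first, then lower.

>>> jog_arm --steps '[{"translation":[-0.4,1.87,0],"twist":[0,0,-0.03],"fingers":0.3},{"translation":[-0.4,1.87,0],"twist":[0,0,-0.03],"fingers":0.3},{"translation":[-0.4,1.87,0],"twist":[0,0,-0.03],"fingers":0.3},{"translation":[-0.4,1.87,-0.7],"twist":[0,0,-0.03],"fingers":0.3},{"translation":[-0.4,1.87,-1.1],"twist":[0,0,-0.03],"fingers":0.3},{"translation":[-0.4,1.87,-1.25],"twist":[0,0,-0.03],"fingers":0.3},{"translation":[-0.4,1.87,-1.25],"twist":[0,0,-0.03],"fingers":0.3},{"translation":[-0.4,1.87,-1.25],"twist":[0,0,-0.03],"fingers":0.3}]'

```text
t: 20.32
ee_pos: [431.5, 306.5, 16.8]
orientation: [180.0, 0.0, -175.4]
wrist_force: [-3.9, -3.4, 19.1]
width: 0.44
```

Run:
```python
from h import *
p,d=grab("side","s12");crop(p,180,210,350,370,4,"pics/s12.png")
s=arm.read_state();print(s['ee_pos'],s['orientation'],s['width'],s['wrist_force'])
```

```text
[431.47700068 306.54457044  16.78334962] [ 1.79970055e+02  4.70183903e-02 -1.75410211e+02] 0.43769766038063734 [-4.93050445 -2.7244873  19.95779086]
```

View pics/s12.png

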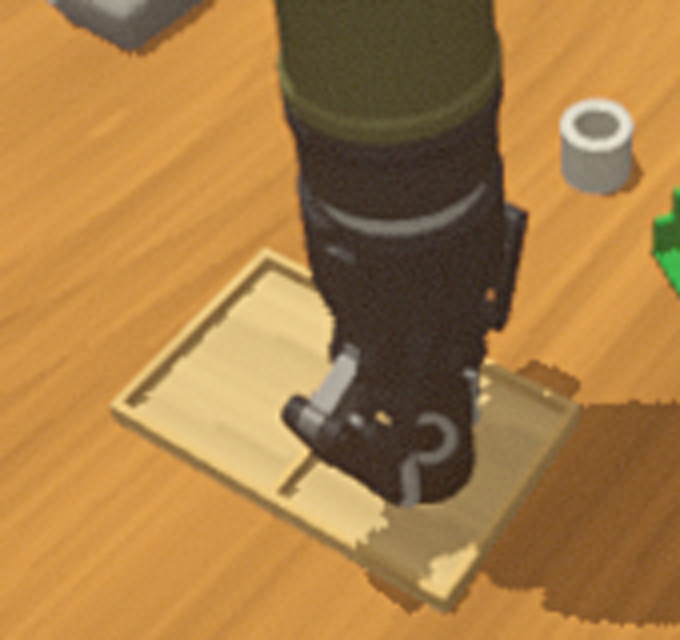

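>>> jog_arm --steps '[{"translation":[0,0,0.1],"twist":[0,0,0],"fingers":0.5},{"translation":[0,0,0.1],"twist":[0,0,0],"fingers":0.6},{"translation":[0,0,0.1],"twist":[0,0,0],"fingers":0.6},{"translation":[0,0,0.5],"twist":[0,0,0],"fingers":0.6},{"translation":[0,0,2],"twist":[0,0,0],"fingers":0.6},{"translation":[0,0,6],"twist":[0,0,0],"fingers":0.6},{"translation":[0,0,10],"twist":[0,0,0],"fingers":0.6},{"translation":[0,0,10],"twist":[0,0,0],"fingers":0.6},{"translation":[0,0,10],"twist":[0,0,0],"fingers":0.6},{"translation":[0,0,10],"twist":[0,0,0],"fingers":0.6}]'

```text
t: 21.2
ee_pos: [431.0, 306.7, 115.2]
orientation: [180.0, 0.0, -175.4]
wrist_force: [-1.1, 0.1, -1.1]
width: 0.598
```

Run:
```python
from h import *
p,d=grab("side","s13");crop(p,180,210,350,370,4,"pics/s13.png")
s=arm.read_state();print(s['ee_pos'],s['orientation'],s['width'],s['wrist_force'])
```

```text
[430.39355669 306.20355621 114.3373639 ] [-1.79949887e+02 -8.24972797e-02 -1.75405491e+02] 0.5994012420026049 [-0.37256457 -0.70887275 -0.34952384]
```

View pics/s13.png

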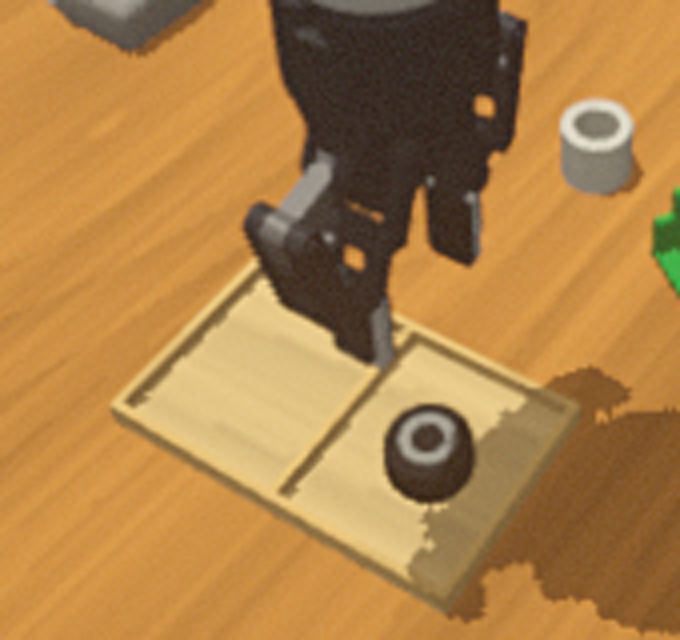

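>>> jog_arm --steps '[{"translation":[9.2,-22,0],"twist":[0,0,-1.164],"fingers":0.5},{"translation":[9.2,-22,0],"twist":[0,0,-1.164],"fingers":0.5},{"translation":[9.2,-22,0],"twist":[0,0,-1.164],"fingers":0.5},{"translation":[9.2,-22,0],"twist":[0,0,-1.164],"fingers":0.5},{"translation":[9.2,-22,0],"twist":[0,0,-1.164],"fingers":0.5},{"translation":[9.2,-22,0],"twist":[0,0,-1.164],"fingers":0.5},{"translation":[9.2,-22,0],"twist":[0,0,-1.164],"fingers":0.5},{"translation":[9.2,-22,0],"twist":[0,0,-1.164],"fingers":0.5},{"translation":[9.2,-22,0],"twist":[0,0,-1.164],"fingers":0.5},{"translation":[9.2,-22,0],"twist":[0,0,-1.164],"fingers":0.5},{"translation":[9.2,-22,0],"twist":[0,0,-1.164],"fingers":0.5},{"translation":[9.2,-22,0],"twist":[0,0,-1.164],"fingers":0.5}]'

```text
t: 22.25
ee_pos: [522.0, 86.5, 113.8]
orientation: [-179.9, -0.0, 118.0]
wrist_force: [0.2, -0.4, 0.1]
width: 0.497
```

>>> jog_arm --steps '[{"translation":[9.2,-22,-2],"twist":[0,0,0],"fingers":0.5},{"translation":[9.2,-22,-2],"twist":[0,0,0],"fingers":0.5},{"translation":[9.2,-22,-2],"twist":[0,0,0],"fingers":0.5},{"translation":[9.2,-22,-2],"twist":[0,0,0],"fingers":0.5},{"translation":[9.2,-22,-2],"twist":[0,0,0],"fingers":0.5},{"translation":[9.2,-22,-2],"twist":[0,0,0],"fingers":0.5},{"translation":[9.2,-22,-2],"twist":[0,0,0],"fingers":0.5},{"translation":[9.2,-22,-2],"twist":[0,0,0],"fingers":0.5},{"translation":[9.2,-22,-2],"twist":[0,0,0],"fingers":0.5},{"translation":[9.2,-22,-2],"twist":[0,0,0],"fingers":0.5},{"translation":[9.2,-22,-2],"twist":[0,0,0],"fingers":0.5}]'

```text
t: 23.17
ee_pos: [614.6, -131.8, 95.2]
orientation: [-180.0, -0.0, 118.0]
wrist_force: [-0.7, -0.4, 0.2]
width: 0.498
```

Next I correct by about (+1, -1) mm and descend to about 25 mm for a look.

>>> jog_arm --steps '[{"translation":[0.1,-0.1,-3],"twist":[0,0,0],"fingers":0.5},{"translation":[0.1,-0.1,-6],"twist":[0,0,0],"fingers":0.5},{"translation":[0.1,-0.1,-6.7],"twist":[0,0,0],"fingers":0.5},{"translation":[0.1,-0.1,-6.7],"twist":[0,0,0],"fingers":0.5},{"translation":[0.1,-0.1,-6.7],"twist":[0,0,0],"fingers":0.5},{"translation":[0.1,-0.1,-6.7],"twist":[0,0,0],"fingers":0.5}]'

```text
t: 23.67
ee_pos: [617.3, -134.1, 30.0]
orientation: [179.9, 0.1, 117.9]
wrist_force: [-0.2, -1.1, -0.1]
width: 0.505
```

Run:
```python
from h import *
p,d=grab("side","s14");crop(p,270,80,430,210,5,"pics/s14.png")
s=arm.read_state();print(s['ee_pos'],s['orientation'],s['width'],s['wrist_force'])
```

```text
[ 617.56341789 -134.25261761   30.20917144] [1.79873499e+02 1.06896047e-01 1.17933446e+02] 0.4991303230766749 [-1.4502444   0.35505573  0.65405561]
```

View pics/s14.png

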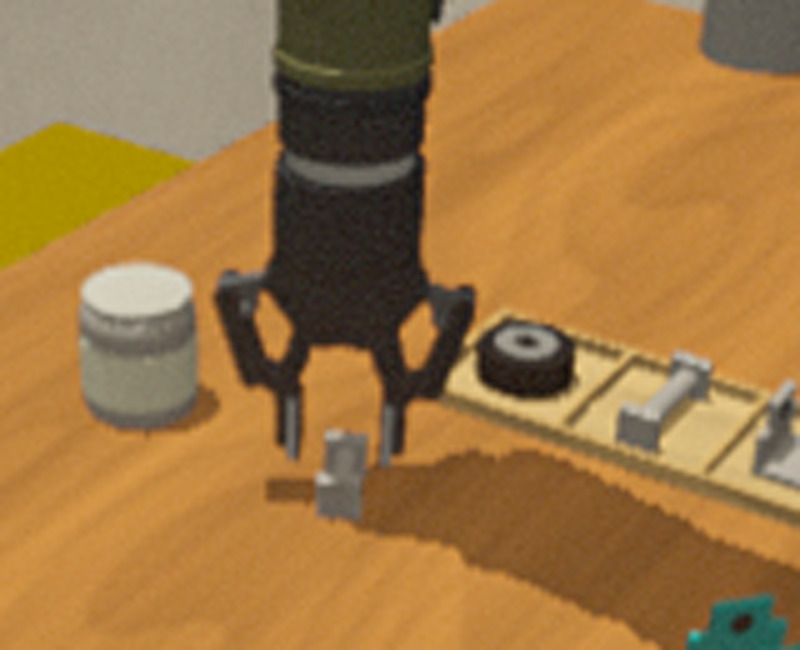

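>>> jog_arm --steps '[{"translation":[-0.1,0.1,-0.7],"twist":[0,0,0],"fingers":0.5},{"translation":[-0.1,0.1,-1.3],"twist":[0,0,0],"fingers":0.5},{"translation":[-0.1,0.1,-1.3],"twist":[0,0,0],"fingers":0.3},{"translation":[-0.1,0.1,-1.3],"twist":[0,0,0],"fingers":0.05},{"translation":[-0.1,0.1,-1.3],"twist":[0,0,0],"fingers":0.05},{"translation":[-0.1,0.1,-1.3],"twist":[0,0,0],"fingers":0.05},{"translation":[-0.1,0.1,-1.3],"twist":[0,0,0],"fingers":0.05},{"translation":[-0.1,0.1,-1.3],"twist":[0,0,0],"fingers":0.05},{"translation":[-0.1,0.1,-1.3],"twist":[0,0,0],"fingers":0.05},{"translation":[-0.1,0.1,-1.3],"twist":[0,0,0],"fingers":0.05}]'

```text
t: 24.55
ee_pos: [615.1, -133.2, 15.2]
orientation: [180.0, 0.0, 117.9]
wrist_force: [-0.7, -0.2, -1.4]
width: 0.131
```

>>> jog_arm --steps '[{"translation":[0,0,3],"twist":[0,0,0],"fingers":0.05},{"translation":[0,0,6],"twist":[0,0,0],"fingers":0.05},{"translation":[0,0,9.5],"twist":[0,0,0],"fingers":0.05},{"translation":[0,0,9.5],"twist":[0,0,0],"fingers":0.05},{"translation":[0,0,9.5],"twist":[0,0,0],"fingers":0.05}]'

```text
t: 24.97
ee_pos: [617.3, -133.7, 113.0]
orientation: [179.8, 0.2, 117.9]
wrist_force: [-0.5, -0.5, -1.9]
width: 0.132
```

>>> jog_arm --steps '[{"translation":[-4.8,22.4,0],"twist":[0,0,-0.407],"fingers":0.05},{"translation":[-4.8,22.4,0],"twist":[0,0,-0.407],"fingers":0.05},{"translation":[-4.8,22.4,0],"twist":[0,0,-0.407],"fingers":0.05},{"translation":[-4.8,22.4,0],"twist":[0,0,-0.407],"fingers":0.05},{"translation":[-4.8,22.4,0],"twist":[0,0,-0.407],"fingers":0.05},{"translation":[-4.8,22.4,0],"twist":[0,0,-0.407],"fingers":0.05},{"translation":[-4.8,22.4,0],"twist":[0,0,-0.407],"fingers":0.05},{"translation":[-4.8,22.4,0],"twist":[0,0,-0.407],"fingers":0.05},{"translation":[-4.8,22.4,0],"twist":[0,0,-0.407],"fingers":0.05}]'

```text
t: 25.72
ee_pos: [566.5, 90.4, 109.2]
orientation: [-179.9, 0.0, 94.6]
wrist_force: [0.2, 0.8, -1.1]
width: 0.13
```

>>> jog_arm --steps '[{"translation":[-4.7,22.3,0],"twist":[0,0,0],"fingers":0.05},{"translation":[-4.7,22.3,0],"twist":[0,0,0],"fingers":0.05},{"translation":[-4.7,22.3,0],"twist":[0,0,0],"fingers":0.05},{"translation":[-4.7,22.3,0],"twist":[0,0,0],"fingers":0.05},{"translation":[-4.7,22.3,0],"twist":[0,0,0],"fingers":0.05},{"translation":[-4.7,22.3,0],"twist":[0,0,0],"fingers":0.05},{"translation":[-4.7,22.3,0],"twist":[0,0,0],"fingers":0.05},{"translation":[-4.7,22.3,-3],"twist":[0,0,0],"fingers":0.05},{"translation":[-4.7,22.3,-6],"twist":[0,0,0],"fingers":0.05},{"translation":[-4.7,22.3,-8],"twist":[0,0,0],"fingers":0.05},{"translation":[-4.7,22.3,-8],"twist":[0,0,0],"fingers":0.05},{"translation":[-4.7,22.3,-8],"twist":[0,0,0],"fingers":0.05}]'

```text
t: 26.72
ee_pos: [519.7, 311.4, 29.0]
orientation: [-179.8, 0.1, 94.5]
wrist_force: [0.8, -0.3, -0.2]
width: 0.132
```

Run:
```python
from h import *
p,d=grab("side","s15");crop(p,180,210,350,370,4,"pics/s15.png")
s=arm.read_state();print(s['ee_pos'],s['orientation'],s['width'],s['wrist_force'])
```

```text
[520.85915226 312.45533347  30.52689759] [-1.79982242e+02  2.87661921e-02  9.44743039e+01] 0.13372166004409147 [0.77706473 0.38478165 0.18430503]
```

View pics/s15.png

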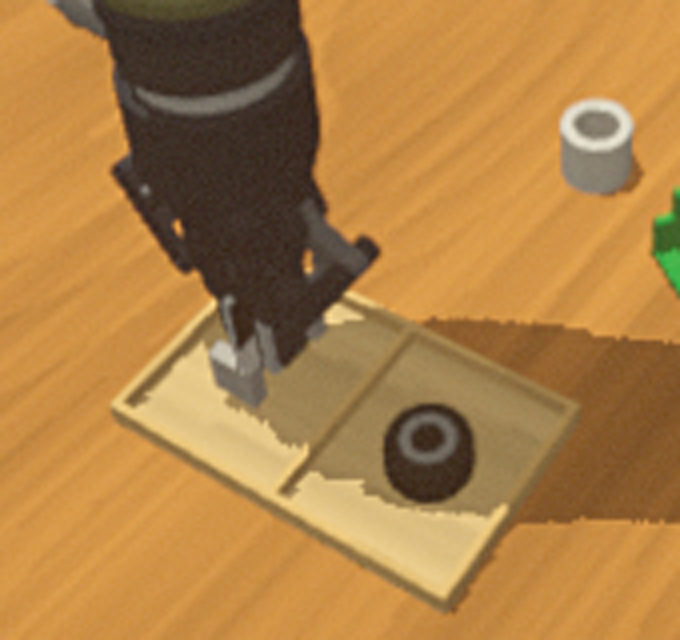

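The short bolt hangs over the free compartment of tray2 (crop ~(240,370)). I'll lower it.

>>> jog_arm --steps '[{"translation":[0,0,-0.5],"twist":[0,0,0],"fingers":0.05},{"translation":[0,0,-1],"twist":[0,0,0],"fingers":0.05},{"translation":[0,0,-1.15],"twist":[0,0,0],"fingers":0.05},{"translation":[0,0,-1.15],"twist":[0,0,0],"fingers":0.05},{"translation":[0,0,-1.15],"twist":[0,0,0],"fingers":0.05},{"translation":[0,0,-1.15],"twist":[0,0,0],"fingers":0.05}]'

```text
t: 27.27
ee_pos: [520.3, 314.0, 19.1]
orientation: [180.0, -0.0, 94.6]
wrist_force: [-0.6, -0.4, -0.4]
width: 0.133
```

>>> jog_arm --steps '[{"translation":[0,0,-0.1],"twist":[0,0,0],"fingers":0.05},{"translation":[0,0,-0.15],"twist":[0,0,0],"fingers":0.05},{"translation":[0,0,-0.15],"twist":[0,0,0],"fingers":0.05}]'

```text
t: 27.52
ee_pos: [520.4, 314.1, 18.2]
orientation: [180.0, -0.0, 94.6]
wrist_force: [-1.6, 0.3, 4.6]
width: 0.139
```

Contact is felt. I'll release, rise, and move clear of the views.

>>> jog_arm --steps '[{"translation":[0,0,0],"twist":[0,0,0],"fingers":0.3},{"translation":[0,0,0],"twist":[0,0,0],"fingers":0.35},{"translation":[0,0,0.3],"twist":[0,0,0],"fingers":0.35},{"translation":[0,0,2],"twist":[0,0,0],"fingers":0.35},{"translation":[0,0,6],"twist":[0,0,0],"fingers":0.35},{"translation":[0,0,10],"twist":[0,0,0],"fingers":0.35},{"translation":[0,0,14],"twist":[0,0,0],"fingers":0.35},{"translation":[-4,4,16],"twist":[0,0,0],"fingers":0.35},{"translation":[-8,8,16],"twist":[0,0,0],"fingers":0.35},{"translation":[-12,12,16],"twist":[0,0,0],"fingers":0.35},{"translation":[-15,15,16],"twist":[0,0,0],"fingers":0.35},{"translation":[-15,18,16],"twist":[0,0,0],"fingers":0.35}]'

```text
t: 28.52
ee_pos: [382.1, 466.8, 177.7]
orientation: [-180.0, 0.0, 94.6]
wrist_force: [1.0, 0.2, -0.2]
width: 0.351
```

Run:
```python
from h import *
p,d=grab("top","t2");cv2.imwrite("pics/t2.png",cv2.cvtColor(p,cv2.COLOR_RGB2BGR))
ps,ds=grab("side","ss2");cv2.imwrite("pics/ss2.png",cv2.cvtColor(ps,cv2.COLOR_RGB2BGR))
s=arm.read_state();print(s['ee_pos'],s['t'])
W=cloud("top",d)
m=((W[...,2]>15)&(d>0)).astype(np.uint8);m[:60]=0;m[395:]=0
n,l,s,c=cv2.connectedComponentsWithStats(m)
for i in range(1,n):
    if s[i,4]<30: continue
    k=l==i; r=cv2.minAreaRect(W[k][:,:2].astype(np.float32))
    print(c[i].round(),"z",np.percentile(W[...,2][k],[50,90]).round(1),"rect",np.round(r[0],1),np.round(r[1],1),round(r[2],1))
```

```text
[381.34475197 471.41186463 177.42579794] 28.6167
[241. 111.] z [33.5 35.8] rect [778.5 166.5] [67.5 68.8] 1.3
[396. 117.] z [73.9 76. ] rect [ 761.6 -143.4] [65.2 64.9] 23.1
[471. 205.] z [26.8 28.6] rect [ 593.9 -297.4] [57.3 58.6] 81.6
[163. 236.] z [23.6 28. ] rect [520.9 312.8] [24.  52.7] 5.0
[475. 251.] z [21.9 27.4] rect [ 503.9 -301.8] [23.3 78.5] 1.1
[260. 261.] z [33.5 35.7] rect [476.4 114.5] [34.7 36. ] 1.3
[163. 282.] z [23.1 25.2] rect [429.6 306.8] [38.4 39.5] 42.8
[476. 286.] z [40.8 45.5] rect [ 437.  -302.6] [ 5.4 48. ] 1.6
[ 10. 305.] z [220.5 235.9] rect [413.5 463.3] [40.7 21.2] 14.8
[252. 298.] z [32.5 43. ] rect [405.2 127.5] [49.7  6.1] 59.4
[323. 313.] z [38.6 43.5] rect [379.4  -9.9] [50.3  5.2] 17.7
[477. 307.] z [31.7 45.4] rect [ 397.2 -303. ] [51.3  5.9] 89.7
[242. 316.] z [28.7 42.7] rect [371.7 146.9] [48.   5.5] 57.0
[304. 319.] z [34.5 43. ] rect [367.9  27.5] [49.4  5.5] 17.6
[378. 315.] z [39.9 42.7] rect [ 377.7 -114. ] [50.7  5.3] 49.0
[364. 331.] z [36.2 42.8] rect [348.3 -88.3] [50.1  5.3] 50.0
[ 11. 341.] z [216.4 232.3] rect [354.9 454.4] [44.5 25.8] 36.6
```

View pics/t2.png

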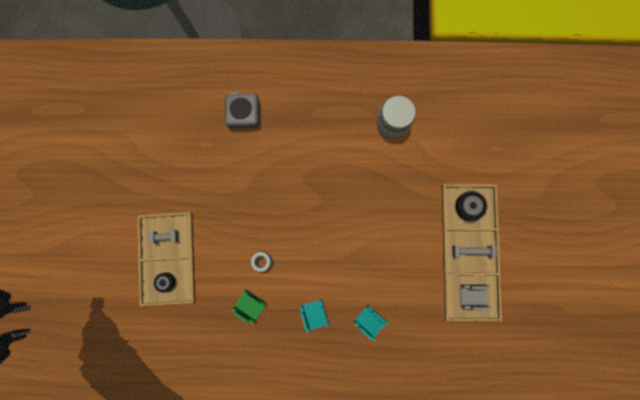

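View pics/ss2.png

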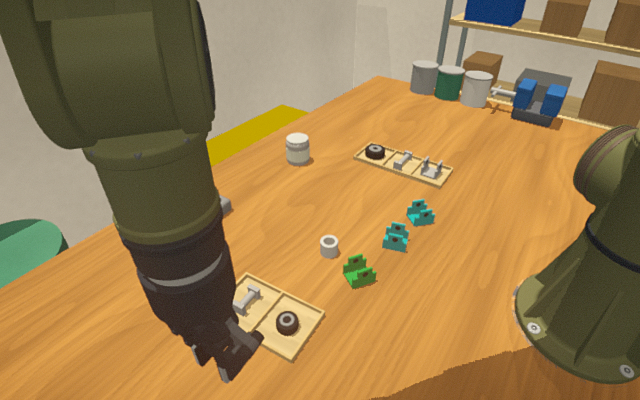

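All five parts sit in their compartments. In the top view: large wheel (471,205), long bolt (475,251), fork (476,297), short bolt (163,237), small wheel (164,282). Their tops are 3 mm higher than they were on the bench, which matches the tray floor. The spacer and tin measured within about 1 mm of their start, and the tape is on the same pixels. I'll let the arm settle and hand in.

>>> jog_arm --steps '[{"translation":[0,0,0],"twist":[0,0,0],"fingers":0.35},{"translation":[0,0,0],"twist":[0,0,0],"fingers":0.35},{"translation":[0,0,0],"twist":[0,0,0],"fingers":0.35},{"translation":[0,0,0],"twist":[0,0,0],"fingers":0.35}]'

```text
t: 28.95
ee_pos: [385.4, 465.5, 176.9]
orientation: [-180.0, 0.0, 94.5]
wrist_force: [-0.4, 1.1, 0.6]
width: 0.351
```

```bash
python3 -c "
from rig import arm
print(arm.finish_job())"
```

```text
the job is handed in; nothing more can be done
None
```

I put all five parts in their trays and handed the job in at about 29 s of the 109 s allowed; the system reports no verdict. In tray3 the large wheel is in the far compartment, the long bolt in the middle and the grey fork in the near one. In tray2 the short bolt is in the far compartment and the small wheel in the near one.

- **Positions:** in the last camera check every part was within about 4 mm of its compartment centre. The part tops measured about 27 mm (large wheel and bolts), 23 mm (small wheel) and 45 mm (fork), as expected on the 3 mm floor. I judged flatness from these heights and the two pictures, not as measured angles.
- **Left alone:** the spacer and tin measured within about 1 mm of their start. The tape measure's pixels did not move. Its footprint centre reads about 6 mm different, because I measured it at a different height cut the second time. I did not touch the green and turquoise fork look-alikes.
- **Correction made:** carrying the small wheel, one move ended 19 mm short. I corrected it before lowering; the highest wrist force reading, about 20 N, came when that wheel touched the floor. No other check failed.

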